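# Build up the grinding-wheel stack on the arbor stand

### The arm

A 7-joint arm with a two-finger parallel gripper is mounted at the origin on a cart in front of the work surface, level with it; the furniture and walls round the work are solid. World frame = base frame: x ahead of the robot, y to its left, z up, the work surface at z = 0. Lengths are in mm, angles in rad, forces in N, time in s.
With the tool pointing down it reaches from about 425 to 875 mm from the base axis. Payload 8.4 kg.
Tool frame: the origin (TCP) lies midway between the tips of the shut fingers; the grasp point (between the pads) lies tcp_to_grasp behind it (tcp_to_grasp is the distance from the TCP to the grasp point, in mm); z points along the fingers, y is the direction in which the jaws open and shut (so a half turn about z gives the same grasp; the last joint's range is limited). The gripper opens to 87 mm and grips with 3 to 60 N. Pads are 19 mm wide; open, the fingers measure 117 mm over their backs; the gripper's body (75 mm by 190 mm) begins 51 mm behind the grasp point.
Start: joints at [1.103, 0.333, 0.04, 1.465, -0.013, 1.343, -0.059], TCP at [234.299, -606.274, 222.546] pointing down, gripper open.
Joint ranges: [-2.58, 2.58], [-0.38, 2.09], [-1.3, 1.39], [0.25, 2.4], [-1.5, 4.64], [0.08, 2.09], [-2.65, 2.65]. Speed limits (rad/s): [2.22, 2.22, 2.79, 2.79, 3.14, 3.14, 3.14].

### API

Orientations are given as a unit quaternion [x, y, z, w].
In Python, from workcell import observe, capture, camera_model, close_job, tcp_to_grasp gives the robot as it stands. The module is installed in compiled form; this text tells all that it offers.
- The arm moves only by the tool apply_moves, never from a script. Its argument "motion" is a list of rows, each an object of numbers: "claw": the finger opening in cm, from 0 to 8.7; "dx", "dy", "dz": the shift along the tool's x, y, z in cm; "rx", "ry", "rz": the turn, a rotation vector about the tool's x, y, z in degrees. In form: [{"claw": .., "dx": .., "dy": .., "dz": .., "rx": .., "ry": .., "rz": ..}, ...]. A call has exactly 5 rows; each row shifts and turns the pose as measured when the row begins, along the tool's axes as they then stand; what a row does not reach is not made up. A row lasts 1/8 s, in which the tool goes at most 62.5 mm and 10.7 degrees, less where a joint would pass 70% of its speed; a pose out of reach is approached as far as the arm can. A call is refused whole if a number of a shift passes 6.25 or a number of a turn 10.7, either way. A call with a gripper value outside its range is refused whole. The fingers move at their own pace and stop on an object; "squeeze" is the grip in N (left out, the last holds). Time passes only in rows, so rows that do not move let the fingers close, or fill a call up. It gives the time, the measured TCP pose, the force and the opening at its end, in the units of the state.
- observe(): the state, without advancing time (a new reading comes with each control period).
- capture(name): name is "side" or "top"; returns the picture (420x560x3 uint8, red, green, blue); there is no depth.
- camera_model(name): a dict with "fx", "fy", "cx", "cy" (pixels), "position" and "rotation" of the camera in the world. Camera axes: x right, y up, looking along -z (the intrinsics and any distortion apply to the point x, -y, -z); pixel columns grow to the right and rows downward; lengths in mm; the calibration is good to about 2 mm. A picture is of the moment at which its call begins. camera_model takes no time and is no camera call.
- close_job(): hands the job in, once; it reports no verdict.
The state is a dict: "clock": time; "joint_positions": joint angles; "qd": joint speeds; "effort": joint torques, N m; "tcp_pos": TCP position; "orientation": TCP orientation; "wrist_force": force on the tool from outside, world axes, zero at the start; "torque": the same for the moment, N m; "finger_gap": finger opening in mm.
Only numpy, scipy, OpenCV 4.12 (cv2) and the standard library are available. Lean on these libraries where they do the work, as an engineer would, in place of code of your own. Each camera call takes 0.05 s, during which the arm holds its last target.

### The job

Build up the wheel stack on the upright arbor of the stand: first the flange, then the short spacer sleeve, then the grinding wheel, and last the cap nut on top. Every part goes over the arbor the way up it lies now and rests flat on the one below. Leave the tall spacer sleeve where it stands; it is not used.

Things in the scene. Friction and masses are not known exactly. Their poses are not given: they have to be found in the camera images.
- stand: Arbor stand, fixed during a run: round dark steel foot 80 mm across and 14 mm high (its top rim bevelled to 68 mm across) with four sunk bolts flush with its flat top. In its middle stands a bright arbor, 12 mm thick and 58 mm tall above the foot, its last 4 mm tapered to 7 mm; its tip is 72 mm above the table. Origin: centre of the foot's underside; z up along the arbor.
- seat (a point): Centre of the flat top of the stand's foot, on the arbor's axis, 14 mm above the table; z up. The flange rests at this height.
- flange: Steel flange: a disc 64 mm across and 6 mm thick with six dark holes, and a hub 34 mm across that rises 12 mm above the disc (18 mm high in all), bore 20 mm right through. Lies hub up. Grip the hub. Its place: underside on the stand's foot. Origin: centre of its underside; z up along its bore; it is round, so its yaw does not matter.
- short_sleeve: Short spacer sleeve: smooth aluminium ring 44 mm across, 12 mm high, bore 20 mm right through. Its place: on the flange's hub, underside 18 mm above the seat. Origin: centre of its underside; z up along its bore; it is round, so its yaw does not matter.
- tall_sleeve: Tall spacer sleeve: like the short one (44 mm across, bore 20 mm) but 30 mm high. Not used; it stays where it stands. Origin: centre of its underside; z up along its bore; it is round, so its yaw does not matter.
- wheel: Grinding wheel: rough brown disc 84 mm across and 8 mm thick with a steel hub 34 mm across that rises 12 mm above the disc (20 mm high in all), bore 20 mm right through. Lies hub up. Grip the hub. Its place: on the short sleeve, underside 30 mm above the seat. Origin: centre of its underside; z up along its bore; it is round, so its yaw does not matter.
- cap_nut: Cap nut: dark, ribbed round nut 38 mm across and 22 mm high, closed on top; from below a plain bore (no thread, it need not be turned) 20 mm wide and 14 mm deep. Lies closed side up. Its place: on the wheel's hub over the arbor's end (8 mm of the arbor enters it), underside 50 mm above the seat. Origin: centre of its underside; z up along its bore; it is round, so its yaw does not matter.
There are look-alikes about, which are no part of the job. There is more than one size of the short_sleeve; the job needs the largest. What is shaped like the flange but pink is not meant.

How it is judged:
By the outcome, as a careful person would: the job done as asked, in the order asked, and still so for the second after the job is handed in, with the robot touching nothing.
It also fails if it takes over 112 s, if anything falls off the work surface, if the arm or the gripper's body presses on something with over 40 N, if the wrist force passes 120 N, or if a joint passes its speed limit or range.

## Working session

There is one attempt and no reset: what is moved stays moved. The work goes in short steps, Python scripts to look and compute and a tool call to move; the robot and the scene stay as the last step left them, time stands still between calls to the robot, and variables do not carry over. Pictures are saved under pics/ and viewed, and the job is handed in when it is done.

Besides the shell and the picture viewer there is one more tool, called after "Emit:" by a JSON object that holds its "method" and its "body". apply_moves: Moves the arm, as the interface text tells. Its arguments: {"type":"object","properties":{"motion":{"type":"array"},"squeeze":{"type":"number"}},"required":["motion"]}

```bash
mkdir -p pics
python3 - <<'E'
from workcell import *
import cv2
print(observe()); print(tcp_to_grasp)
for n in ("side","top"):
    im=capture(n); cv2.imwrite(f"pics/{n}0.png",im[:,:,::-1]); print(n,camera_model(n))
E
```

```text
{'clock': 0.0, 'joint_positions': array([ 1.10281102,  0.33391522,  0.03982663,  1.46629886, -0.01340103,
        1.34327896, -0.05850573]), 'qd': array([-0.00013398, -0.00048945,  0.00028198, -0.00067232,  0.0010535 ,
       -0.00019945, -0.00016346]), 'effort': array([-3.83544129e-04, -6.56351638e+01,  1.33493744e+00, -4.03800058e+01,
       -5.97118540e-02,  4.49270813e-02,  1.16574211e-04]), 'tcp_pos': array([ 234.1410872 , -605.85277654,  221.64232526]), 'orientation': array([ 9.83045532e-01,  1.83359795e-01, -1.96228803e-04, -7.93577014e-04]), 'wrist_force': array([ 0.45636565, -0.55637804, -0.0191011 ]), 'torque': array([-0.02235662,  0.03289006,  0.01484832]), 'finger_gap': 87.1105254546167}
18.700000000000003
side {'fx': 405.9804569649038, 'fy': 405.9804569649038, 'cx': 281.0365743950854, 'cy': 205.6733913832804, 'position': array([136.13935411, 520.24227802, 638.60137299]), 'rotation': array([-0.12014492,  0.41529326,  0.86002406, -0.27102641])}
top {'fx': 496.4022860145419, 'fy': 496.4022860145419, 'cx': 285.8559486905543, 'cy': 210.00095671721652, 'position': array([421.47256213, -68.21094775, 936.31083714]), 'rotation': array([ 0.04042726, -0.0370181 , -0.69783592,  0.71415708])}
```

View pics/side0.png

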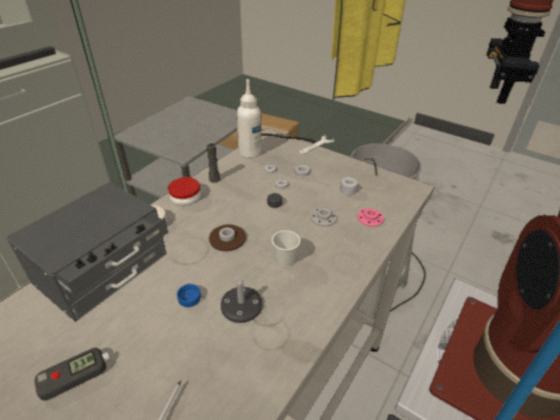

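View pics/top0.png

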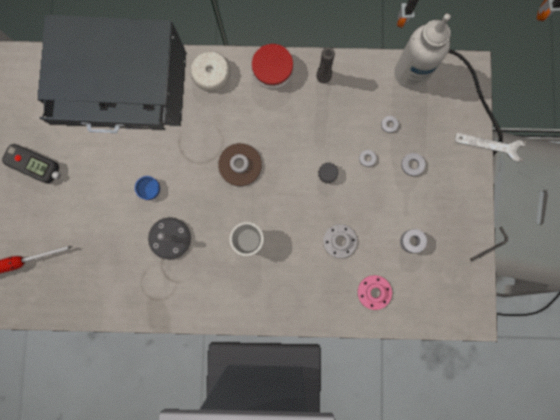

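```bash
cat > h.py <<'E'
import numpy as np, cv2
from scipy.spatial.transform import Rotation as R
from workcell import *
C={n:camera_model(n) for n in("side","top")}
def p2w(n,u,v,z):
    c=C[n]; d=np.array([(u-c['cx'])/c['fx'],-(v-c['cy'])/c['fy'],-1.])
    d=R.from_quat(c['rotation']).apply(d); p=c['position']
    return p+d*(z-p[2])/d[2]
def w2p(n,P):
    c=C[n]; q=R.from_quat(c['rotation']).inv().apply(np.array(P,float)-c['position'])
    return np.stack([c['cx']+c['fx']*q[...,0]/-q[...,2], c['cy']+c['fy']*q[...,1]/q[...,2]],-1)
def circ(x,y,z,r):
    t=np.linspace(0,2*np.pi,72); return np.stack([x+r*np.cos(t),y+r*np.sin(t),0*t+z],-1)
def draw(im,n,c3,s,o,col):
    p=(w2p(n,c3)-np.array(o)+.5)*s-.5
    cv2.polylines(im,[np.round(p*8).astype(np.int32)],True,col,1,cv2.LINE_AA,3)
def crop(im,u,v,h,s):
    o=(int(u-h),int(v-h)); c=im[o[1]:o[1]+2*h,o[0]:o[0]+2*h]
    return cv2.resize(c,None,fx=s,fy=s,interpolation=cv2.INTER_CUBIC),o
E
cat > ov.py <<'E'
import sys
from h import *
# name: top px guess, z, and circles (z,r)
O={'stand':(169,238,14,[(0,40),(14,34),(72,3.5)]),'flange':(341,241,18,[(0,32),(6,32),(18,17),(18,10)]),
'short':(413.5,164,12,[(0,22),(12,22),(12,10)]),'wheel':(239,164,20,[(8,42),(20,17),(20,10)]),
'nut':(328,173,22,[(0,19),(22,19)]),'tall':(414,241,30,[(30,22),(30,10),(0,22)])}
E
python3 - <<'E'
from ov import *
t=cv2.imread('pics/top0.png'); s=cv2.imread('pics/side0.png')
for k,(u,v,z,cs) in O.items():
    P=p2w('top',u,v,z); print(k,P.round(1),w2p('side',P).round(1))
rows=[]
for n,im in(('top',t),('side',s)):
    L=[]
    for k,(u,v,z,cs) in O.items():
        P=p2w('top',u,v,z)
        if k=='tall': continue
        q=w2p(n,P); c,o=crop(im,*q,26,3)
        L.append(c)
    rows.append(cv2.hconcat(L))
cv2.imwrite('pics/crops0.png',cv2.vconcat(rows))
E
```

```text
stand [465.6 153.4  14. ] [241.3 300.3]
flange [ 467.2 -165.8   18. ] [324.2 211.4]
short [ 616.1 -301.8   12. ] [301.8 168. ]
wheel [607.   27.3  20. ] [227.3 232. ]
nut [ 593.3 -139.7   22. ] [275.1 196.7]
tall [ 469.7 -297.5   30. ] [349.  181.3]
```

View pics/crops0.png

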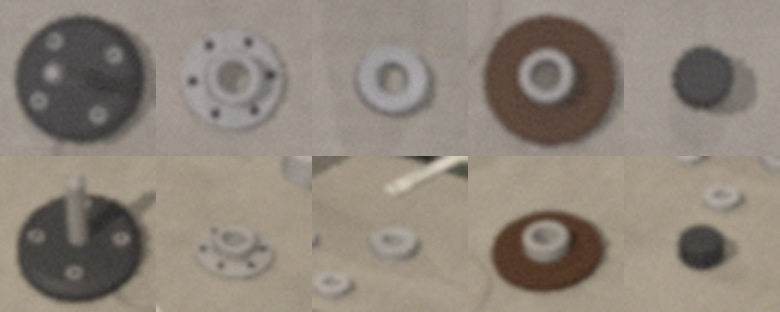

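```bash
cat > fit.py <<'E'
from ov import *
from scipy.ndimage import map_coordinates, gaussian_filter
from scipy.optimize import minimize
F={'stand':[(14,34),(0,40)],'flange':[(18,17),(6,32),(18,10)],'short':[(12,22),(12,10)],'wheel':[(8,42),(20,17),(20,10)],'nut':[(22,19)],'tall':[(30,22),(30,10)]}
def prof(g,n,x,y,z,r):
    a=w2p(n,circ(x,y,z,r+1.5)); b=w2p(n,circ(x,y,z,r-1.5))
    f=lambda q: map_coordinates(g,[q[:,1],q[:,0]],order=1)
    return f(a)-f(b)
def fit(im,n,k,x0,y0,rad=10,cs=None):
    g=gaussian_filter(cv2.cvtColor(im,cv2.COLOR_BGR2GRAY).astype(float),.7)
    cs=cs or F[k]
    sc=lambda p: -sum(abs(np.mean(np.clip(prof(g,n,p[0],p[1],z,r),-25,25))) *r for z,r in cs)
    best=min(((sc((x0+i,y0+j)),x0+i,y0+j) for i in np.arange(-rad,rad+.1,1) for j in np.arange(-rad,rad+.1,1)))
    m=minimize(sc,best[1:],method='Nelder-Mead'); return m.x,m.fun
E
python3 - <<'E'
from fit import *
t=cv2.imread('pics/top0.png'); s=cv2.imread('pics/side0.png')
rows=[]
res={}
for k,(u,v,z,cs) in O.items():
    P=p2w('top',u,v,z)
    a,fa=fit(t,'top',k,P[0],P[1]); b,fb=fit(s,'side',k,a[0],a[1])
    print(k,a.round(1),round(fa),b.round(1),round(fb)); res[k]=(a,b)
for i,(n,im) in enumerate((('top',t),('side',s))):
    L=[]
    for k in F:
        if k=='tall':continue
        x,y=res[k][i]; q=w2p(n,[x,y,10]); c,o=crop(im,*q,26,6)
        for z,r in F[k]: draw(c,n,circ(x,y,z,r),6,o,(0,255,0))
        L.append(cv2.resize(c,(156,156),interpolation=cv2.INTER_AREA))
    rows.append(cv2.hconcat(L))
cv2.imwrite('pics/fit0.png',cv2.vconcat(rows))
E
```

```text
stand [465.9 154.7] -1108 [468.2 152. ] -1187
flange [ 469.3 -164.2] -453 [ 460.7 -155.3] -279
short [ 617.6 -301.9] -510 [ 615.9 -299.2] -205
wheel [609.   27.4] -1660 [606.9  30.3] -1463
nut [ 594.1 -139.5] -463 [ 592.6 -135.8] -295
tall [ 470.3 -298.8] -687 [ 469.6 -296.4] -296
```

View pics/fit0.png

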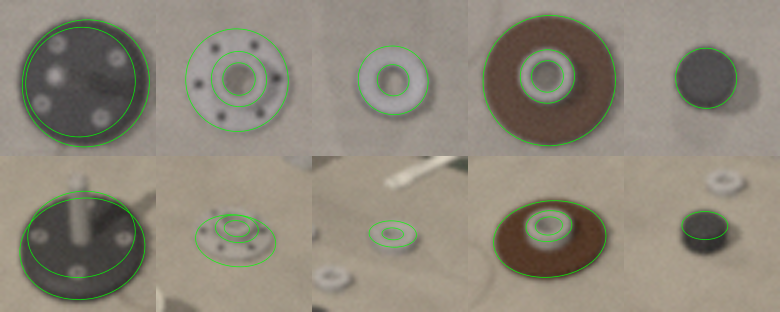

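Run:
```python
from fit import *
t=cv2.imread('pics/top0.png'); s=cv2.imread('pics/side0.png')
for n,im in(('top',t),('side',s)):
    L=[]
    for cs in ([(0,40)],[(14,34)]):
        print(n,cs,fit(im,n,'stand',466,154,6,cs))
    for (x,y) in ((466,154.7),(466,152.5),(468,152)):
        q=w2p(n,[x,y,20]); c,o=crop(im,*q,32,8)
        for z,r in [(0,40),(14,34),(72,3.5),(68,6),(14,6)]: draw(c,n,circ(x,y,z,r),8,o,(0,255,0))
        L.append(cv2.resize(c,(260,260),interpolation=cv2.INTER_AREA))
    cv2.imwrite(f'pics/st_{n}.png',cv2.hconcat(L))
cv2.imwrite('pics/st.png',cv2.vconcat([cv2.imread('pics/st_top.png'),cv2.imread('pics/st_side.png')]))
```

```text
top [(0, 40)] (array([465.23641209, 156.35067828]), np.float64(-993.9990261528895))
top [(14, 34)] (array([473.69013124, 151.27630977]), np.float64(-323.21913277376154))
side [(0, 40)] (array([468.16959574, 151.93694367]), np.float64(-909.5332018515546))
side [(14, 34)] (array([471.03994922, 156.35129708]), np.float64(-323.6899757219778))
```

View pics/st.png

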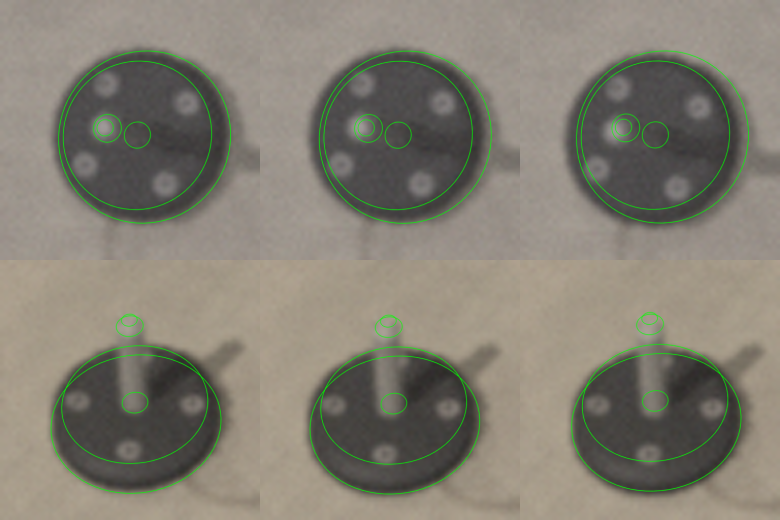

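```bash
cat > plan.py <<'E'
from h import *
np.set_printoptions(suppress=True)
def plan(x,y,z,yaw,step=5.5,nmax=15,claw=None):
    o=observe(); p=o['tcp_pos'].copy(); r=R.from_quat(o['orientation'])
    ya=np.deg2rad(yaw); X=np.array([np.cos(ya),np.sin(ya),0]); Z=np.array([0,0,-1.]); Y=np.cross(Z,X)
    G=R.from_matrix(np.stack([X,Y,Z],1)); g=np.array([x,y,z],float)
    print('now',p.round(1),'j',o['joint_positions'].round(2),'F',o['wrist_force'].round(1),'gap',round(o['finger_gap'],1),'t',round(o['clock'],2))
    rv=(r.inv()*G).as_rotvec(degrees=True); d=np.linalg.norm(g-p)/10
    n=max(1,int(np.ceil(d/step)),int(np.ceil(np.linalg.norm(rv)/10)))
    print('dist cm',d.round(2),'rotvec',rv.round(2),'rows',n)
    for i in range(min(n,nmax)):
        s=r.inv().apply((g-p)/(n-i))/10; w=rv/n
        print('  {"dx":%.2f,"dy":%.2f,"dz":%.2f,"rx":%.1f,"ry":%.1f,"rz":%.1f}'%(*s,*w))
        p=p+(g-p)/(n-i); r=r*R.from_rotvec(w,degrees=True)
if __name__=='__main__':
    import sys
    a=list(map(float,sys.argv[1:])); plan(*a)
E
python3 plan.py 469 -164 120 90
```

```text
now [ 234.2 -605.9  221.8] j [ 1.1   0.33  0.04  1.47 -0.01  1.34 -0.06] F [-0.2  0.2  0.2] gap 87.1 t 0.1
dist cm 51.07 rotvec [ -0.08  -0.05 -68.87] rows 10
  {"dx":3.78,"dy":-3.27,"dz":1.02,"rx":-0.0,"ry":-0.0,"rz":-6.9}
  {"dx":4.15,"dy":-2.80,"dz":1.02,"rx":-0.0,"ry":-0.0,"rz":-6.9}
  {"dx":4.45,"dy":-2.28,"dz":1.02,"rx":-0.0,"ry":-0.0,"rz":-6.9}
  {"dx":4.70,"dy":-1.73,"dz":1.02,"rx":-0.0,"ry":-0.0,"rz":-6.9}
  {"dx":4.87,"dy":-1.15,"dz":1.02,"rx":-0.0,"ry":-0.0,"rz":-6.9}
  {"dx":4.97,"dy":-0.56,"dz":1.02,"rx":-0.0,"ry":-0.0,"rz":-6.9}
  {"dx":5.00,"dy":0.04,"dz":1.02,"rx":-0.0,"ry":-0.0,"rz":-6.9}
  {"dx":4.96,"dy":0.64,"dz":1.02,"rx":-0.0,"ry":-0.0,"rz":-6.9}
  {"dx":4.85,"dy":1.23,"dz":1.02,"rx":-0.0,"ry":-0.0,"rz":-6.9}
  {"dx":4.67,"dy":1.80,"dz":1.02,"rx":-0.0,"ry":-0.0,"rz":-6.9}
```

Emit:
{"method": "apply_moves", "body": {"motion": [{"dx": 3.8,"dy": -3.3,"dz": 0.5,"rz": -6.9},{"dx": 4.15,"dy": -2.8,"dz": 0.5,"rz": -6.9},{"dx": 4.45,"dy": -2.3,"dz": 0.5,"rz": -6.9},{"dx": 4.7,"dy": -1.7,"dz": 0.5,"rz": -6.9},{"dx": 4.9,"dy": -1.15,"dz": 0.5,"rz": -6.9}]}}

```text
$.motion[0]: bad value
```

```bash
python3 plan.py 469 -164 120 90
```

```text
now [ 234.2 -605.9  221.8] j [ 1.1   0.33  0.04  1.47 -0.01  1.34 -0.06] F [-0.2  0.2  0.2] gap 87.1 t 0.1
dist cm 51.07 rotvec [ -0.08  -0.05 -68.87] rows 10
  {"dx":3.78,"dy":-3.27,"dz":1.02,"rx":-0.0,"ry":-0.0,"rz":-6.9}
  {"dx":4.15,"dy":-2.80,"dz":1.02,"rx":-0.0,"ry":-0.0,"rz":-6.9}
  {"dx":4.45,"dy":-2.28,"dz":1.02,"rx":-0.0,"ry":-0.0,"rz":-6.9}
  {"dx":4.70,"dy":-1.73,"dz":1.02,"rx":-0.0,"ry":-0.0,"rz":-6.9}
  {"dx":4.87,"dy":-1.15,"dz":1.02,"rx":-0.0,"ry":-0.0,"rz":-6.9}
  {"dx":4.97,"dy":-0.56,"dz":1.02,"rx":-0.0,"ry":-0.0,"rz":-6.9}
  {"dx":5.00,"dy":0.04,"dz":1.02,"rx":-0.0,"ry":-0.0,"rz":-6.9}
  {"dx":4.96,"dy":0.64,"dz":1.02,"rx":-0.0,"ry":-0.0,"rz":-6.9}
  {"dx":4.85,"dy":1.23,"dz":1.02,"rx":-0.0,"ry":-0.0,"rz":-6.9}
  {"dx":4.67,"dy":1.80,"dz":1.02,"rx":-0.0,"ry":-0.0,"rz":-6.9}
```

All fields needed in each row.

Emit:
{"method": "apply_moves", "body": {"motion": [{"claw": 8.7,"dx": 3.8,"dy": -3.3,"dz": 0.5,"rx": 0,"ry": 0,"rz": -6.9},{"claw": 8.7,"dx": 4.15,"dy": -2.8,"dz": 0.5,"rx": 0,"ry": 0,"rz": -6.9},{"claw": 8.7,"dx": 4.45,"dy": -2.3,"dz": 0.5,"rx": 0,"ry": 0,"rz": -6.9},{"claw": 8.7,"dx": 4.7,"dy": -1.7,"dz": 0.5,"rx": 0,"ry": 0,"rz": -6.9},{"claw": 8.7,"dx": 4.9,"dy": -1.15,"dz": 0.5,"rx": 0,"ry": 0,"rz": -6.9}]}}

```text
clock: 0.72
tcp_pos: [350.3, -380.1, 193.7]
orientation: [0.882, 0.472, -0.001, -0.002]
wrist_force: [0.1, 0.4, 0.1]
finger_gap: 87.0
```

```bash
python3 plan.py 469 -164 120 90
```

```text
now [ 350.3 -380.1  193.7] j [ 0.91  0.1  -0.18  1.81  0.02  1.24  0.13] F [0.1 0.4 0.1] gap 87.0 t 0.72
dist cm 25.73 rotvec [ -0.26  -0.07 -33.73] rows 5
  {"dx":4.91,"dy":-0.42,"dz":1.47,"rx":-0.1,"ry":-0.0,"rz":-6.7}
  {"dx":4.93,"dy":0.16,"dz":1.47,"rx":-0.1,"ry":-0.0,"rz":-6.7}
  {"dx":4.88,"dy":0.74,"dz":1.47,"rx":-0.1,"ry":-0.0,"rz":-6.7}
  {"dx":4.76,"dy":1.30,"dz":1.47,"rx":-0.1,"ry":-0.0,"rz":-6.7}
  {"dx":4.57,"dy":1.85,"dz":1.47,"rx":-0.1,"ry":-0.0,"rz":-6.7}
```

Emit:
{"method": "apply_moves", "body": {"motion": [{"claw": 8.7,"dx": 4.9,"dy": -0.4,"dz": 1.5,"rx": -0.1,"ry": 0,"rz": -6.7},{"claw": 8.7,"dx": 4.9,"dy": 0.2,"dz": 1.5,"rx": -0.1,"ry": 0,"rz": -6.7},{"claw": 8.7,"dx": 4.9,"dy": 0.7,"dz": 1.5,"rx": -0.1,"ry": 0,"rz": -6.7},{"claw": 8.7,"dx": 4.8,"dy": 1.3,"dz": 1.5,"rx": -0.1,"ry": 0,"rz": -6.7},{"claw": 8.7,"dx": 4.6,"dy": 1.8,"dz": 1.5,"rx": -0.1,"ry": 0,"rz": -6.7}]}}

```text
clock: 1.35
tcp_pos: [469.8, -155.1, 116.7]
orientation: [0.702, 0.713, 0.001, 0.002]
wrist_force: [0.2, -0.9, 0.1]
finger_gap: 87.0
```

```bash
python3 plan.py 469 -164 60 90
python3 - <<'E'
from h import *
for n in("side","top"):
    im=capture(n)[:,:,::-1].copy(); cv2.imwrite(f"pics/{n}1.png",im)
E
```

```text
now [ 469.8 -155.1  116.7] j [ 0.64  0.13 -0.44  1.95  0.06  1.07  0.19] F [ 0.2 -0.9  0.1] gap 87.0 t 1.35
dist cm 5.74 rotvec [0.32 0.09 0.89] rows 2
  {"dx":-0.44,"dy":-0.06,"dz":2.84,"rx":0.2,"ry":0.0,"rz":0.4}
  {"dx":-0.44,"dy":-0.05,"dz":2.84,"rx":0.2,"ry":0.0,"rz":0.4}
```

View pics/side1.png

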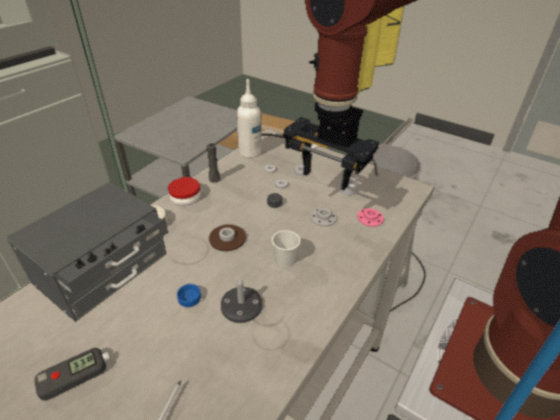

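View pics/top1.png

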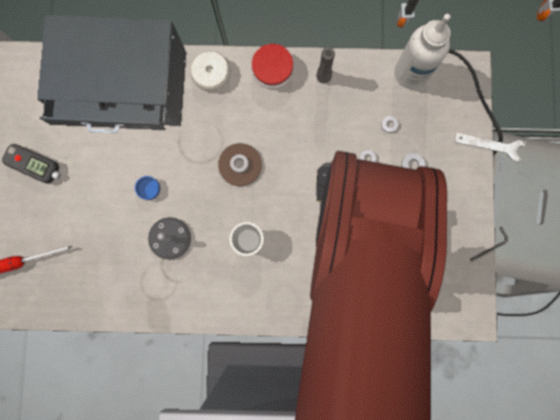

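Emit:
{"method": "apply_moves", "body": {"motion": [{"claw": 8.7,"dx": -0.5,"dy": 0,"dz": 3.3,"rx": 0.2,"ry": 0,"rz": 0.4},{"claw": 8.7,"dx": -0.4,"dy": 0,"dz": 3.2,"rx": 0.2,"ry": 0,"rz": 0.4},{"claw": 6.0,"dx": 0,"dy": 0,"dz": 0,"rx": 0,"ry": 0,"rz": 0},{"claw": 6.0,"dx": 0,"dy": 0,"dz": 0,"rx": 0,"ry": 0,"rz": 0},{"claw": 6.0,"dx": 0,"dy": 0,"dz": 0,"rx": 0,"ry": 0,"rz": 0}]}}

```text
clock: 2.08
tcp_pos: [471.4, -160.6, 51.4]
orientation: [0.705, 0.71, -0.0, -0.001]
wrist_force: [0.1, 0.3, 0.4]
finger_gap: 65.2
```

```bash
cat > look.py <<'E'
import sys
from h import *
# look.py n tag u v half scale  [x y z r]...
n,tag=sys.argv[1:3]; a=list(map(float,sys.argv[3:]))
im=capture(n)[:,:,::-1].copy(); cv2.imwrite(f'pics/{tag}_raw.png',im)
c,o=crop(im,a[0],a[1],int(a[2]),int(a[3]))
for i in range(4,len(a),4): draw(c,n,circ(*a[i:i+4]),int(a[3]),o,(0,255,0))
cv2.imwrite(f'pics/{tag}.png',c)
E
python3 plan.py 469 -164 8 90
python3 - <<'E'
from h import *
p=observe()
r=R.from_quat(p['orientation']); g=p['finger_gap']/2
for s in(-g,0,g): print(w2p('side',p['tcp_pos']+r.apply([0,s,0])))
E
python3 look.py side s2 325 200 45 8  469 -164 6 32 469 -164 18 17
```

```text
now [ 471.4 -160.6   51.4] j [ 0.63  0.23 -0.43  2.    0.11  0.94  0.15] F [0.1 0.3 0.4] gap 65.2 t 2.08
dist cm 4.36 rotvec [-0.1  -0.02  0.41] rows 1
  {"dx":-0.34,"dy":-0.24,"dz":4.34,"rx":-0.1,"ry":-0.0,"rz":0.4}
[335.0718434  205.93753828]
[322.80443387 200.92455877]
[310.89044518 196.05600188]
```

View pics/s2.png

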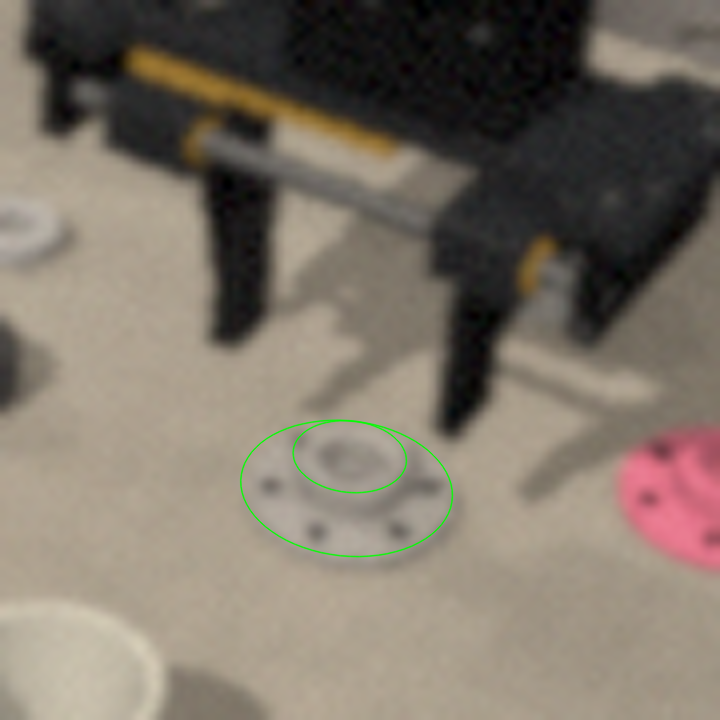

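Emit:
{"method": "apply_moves", "body": {"motion": [{"claw": 6.0,"dx": -0.3,"dy": -0.2,"dz": 2.2,"rx": 0,"ry": 0,"rz": 0.4},{"claw": 6.0,"dx": 0,"dy": 0,"dz": 1.2,"rx": 0,"ry": 0,"rz": 0},{"claw": 6.0,"dx": 0,"dy": 0,"dz": 0.4,"rx": 0,"ry": 0,"rz": 0},{"claw": 6.0,"dx": 0,"dy": 0,"dz": 0,"rx": 0,"ry": 0,"rz": 0},{"claw": 6.0,"dx": 0,"dy": 0,"dz": 0,"rx": 0,"ry": 0,"rz": 0}]}}

```text
clock: 2.75
tcp_pos: [472.2, -164.4, 16.2]
orientation: [0.707, 0.707, 0.001, 0.002]
wrist_force: [0.7, 0.2, -0.2]
finger_gap: 59.9
```

```bash
python3 plan.py 469 -164 8.5 90
```

```text
now [ 472.2 -164.4   16.2] j [ 0.62  0.28 -0.42  2.03  0.15  0.86  0.12] F [ 0.7  0.2 -0.2] gap 59.9 t 2.75
dist cm 0.83 rotvec [0.24 0.12 0.02] rows 1
  {"dx":0.04,"dy":-0.32,"dz":0.76,"rx":0.2,"ry":0.1,"rz":0.0}
```

Emit:
{"method": "apply_moves", "body": {"motion": [{"claw": 6.0,"dx": 0,"dy": -0.3,"dz": 0.7,"rx": 0.2,"ry": 0.1,"rz": 0},{"claw": 3.0,"dx": 0,"dy": 0,"dz": 0,"rx": 0,"ry": 0,"rz": 0},{"claw": 3.0,"dx": 0,"dy": 0,"dz": 0,"rx": 0,"ry": 0,"rz": 0},{"claw": 3.0,"dx": 0,"dy": 0,"dz": 0,"rx": 0,"ry": 0,"rz": 0},{"claw": 3.0,"dx": 0,"dy": 0,"dz": 0,"rx": 0,"ry": 0,"rz": 0}], "squeeze": 5}}

```text
clock: 3.38
tcp_pos: [469.4, -164.5, 9.3]
orientation: [0.707, 0.707, 0.0, 0.001]
wrist_force: [0.1, 0.2, -0.3]
finger_gap: 33.2
```

```bash
python3 plan.py 469 -164 8.5 90;python3 look.py side s3 325 200 45 8  469 -164 6 32 469 -164 18 17
```

```text
now [ 469.4 -164.5    9.3] j [ 0.62  0.28 -0.41  2.03  0.15  0.85  0.12] F [ 0.1  0.2 -0.3] gap 33.2 t 3.38
dist cm 0.1 rotvec [0.07 0.04 0.02] rows 1
  {"dx":0.05,"dy":-0.04,"dz":0.08,"rx":0.1,"ry":0.0,"rz":0.0}
```

View pics/s3.png

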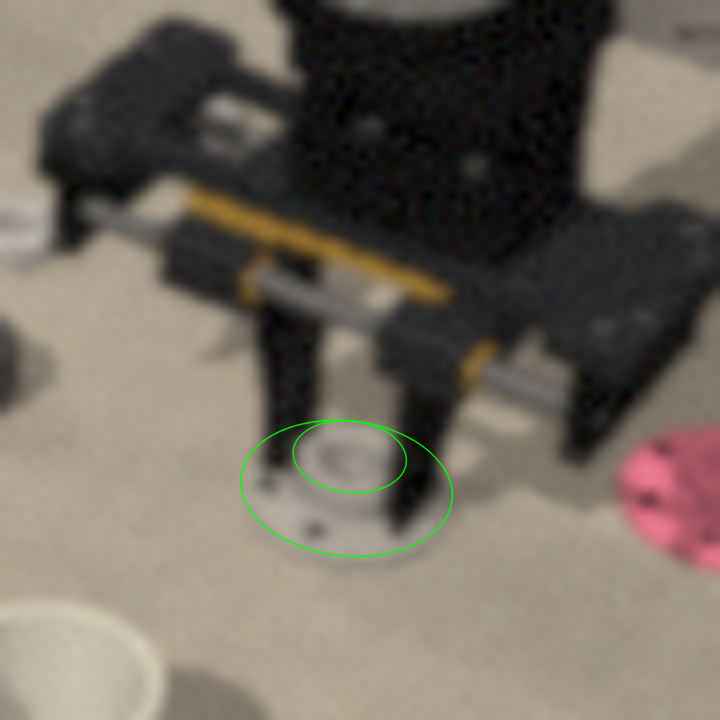

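Emit:
{"method": "apply_moves", "body": {"motion": [{"claw": 2.0,"dx": 0,"dy": 0,"dz": 0,"rx": 0,"ry": 0,"rz": 0},{"claw": 2.0,"dx": 0,"dy": 0,"dz": -1.0,"rx": 0,"ry": 0,"rz": 0},{"claw": 2.0,"dx": 0,"dy": 0,"dz": -3.0,"rx": 0,"ry": 0,"rz": 0},{"claw": 2.0,"dx": 0,"dy": 0,"dz": -4.0,"rx": 0,"ry": 0,"rz": 0},{"claw": 2.0,"dx": 0,"dy": 0,"dz": -4.0,"rx": 0,"ry": 0,"rz": 0}], "squeeze": 40}}

```text
clock: 4.05
tcp_pos: [466.9, -163.3, 131.2]
orientation: [0.707, 0.708, -0.001, -0.002]
wrist_force: [-0.2, -1.2, -1.7]
finger_gap: 31.6
```

```bash
python3 plan.py 466.5 154 130 90 4.5; python3 look.py side s4 325 190 45 8
```

```text
now [ 466.9 -163.3  131.2] j [ 0.66  0.12 -0.43  1.93  0.06  1.11  0.2 ] F [-0.2 -1.2 -1.7] gap 31.6 t 4.05
dist cm 31.73 rotvec [-0.26 -0.13  0.06] rows 8
  {"dx":3.97,"dy":-0.00,"dz":0.02,"rx":-0.0,"ry":-0.0,"rz":0.0}
  {"dx":3.97,"dy":-0.00,"dz":0.02,"rx":-0.0,"ry":-0.0,"rz":0.0}
  {"dx":3.97,"dy":-0.00,"dz":0.02,"rx":-0.0,"ry":-0.0,"rz":0.0}
  {"dx":3.97,"dy":-0.00,"dz":0.02,"rx":-0.0,"ry":-0.0,"rz":0.0}
  {"dx":3.97,"dy":-0.00,"dz":0.02,"rx":-0.0,"ry":-0.0,"rz":0.0}
  {"dx":3.97,"dy":-0.00,"dz":0.02,"rx":-0.0,"ry":-0.0,"rz":0.0}
  {"dx":3.97,"dy":-0.00,"dz":0.02,"rx":-0.0,"ry":-0.0,"rz":0.0}
  {"dx":3.97,"dy":-0.00,"dz":0.02,"rx":-0.0,"ry":-0.0,"rz":0.0}
```

View pics/s4.png

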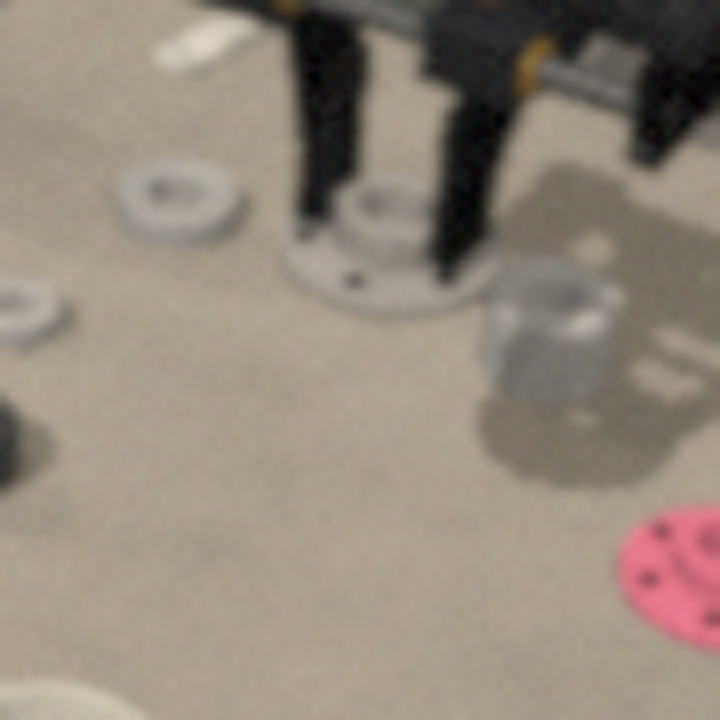

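Run:
```python
from h import *
for z in (60,80,100,120): print(z,p2w('top',247,239,z).round(1),p2w('side',286,241,z).round(1))
```

```text
60 [464.8   4.5  60. ] [461.2   9.9  60. ]
80 [463.8   2.9  80. ] [450.   27.6  80. ]
100 [462.8   1.2 100. ] [438.8  45.2 100. ]
120 [461.8  -0.5 120. ] [427.5  62.9 120. ]
```

Emit:
{"method": "apply_moves", "body": {"motion": [{"claw": 2.0,"dx": 2.5,"dy": 0,"dz": 0,"rx": 0,"ry": 0,"rz": 0},{"claw": 2.0,"dx": 4.0,"dy": 0,"dz": 0,"rx": 0,"ry": 0,"rz": 0},{"claw": 2.0,"dx": 4.5,"dy": 0,"dz": 0,"rx": 0,"ry": 0,"rz": 0},{"claw": 2.0,"dx": 4.5,"dy": 0,"dz": 0,"rx": 0,"ry": 0,"rz": 0},{"claw": 2.0,"dx": 4.5,"dy": 0,"dz": 0,"rx": 0,"ry": 0,"rz": 0}]}}

```text
clock: 4.72
tcp_pos: [471.3, 37.7, 141.0]
orientation: [0.709, 0.705, 0.002, 0.004]
wrist_force: [0.0, 0.1, -2.1]
finger_gap: 32.0
```

```bash
python3 plan.py 466.5 154 130 90 4
```

```text
now [471.3  37.7 141. ] j [ 0.43  0.07 -0.62  1.97  0.05  1.11 -0.22] F [ 0.   0.1 -2.1] gap 32.0 t 4.72
dist cm 11.7 rotvec [ 0.52  0.21 -0.35] rows 3
  {"dx":3.88,"dy":-0.19,"dz":0.35,"rx":0.2,"ry":0.1,"rz":-0.1}
  {"dx":3.88,"dy":-0.18,"dz":0.36,"rx":0.2,"ry":0.1,"rz":-0.1}
  {"dx":3.88,"dy":-0.17,"dz":0.36,"rx":0.2,"ry":0.1,"rz":-0.1}
```

Emit:
{"method": "apply_moves", "body": {"motion": [{"claw": 2.0,"dx": 3.8,"dy": -0.2,"dz": 0.6,"rx": 0.2,"ry": 0.1,"rz": 0},{"claw": 2.0,"dx": 3.8,"dy": -0.2,"dz": 0.6,"rx": 0.2,"ry": 0.1,"rz": 0},{"claw": 2.0,"dx": 2.8,"dy": -0.1,"dz": 0.7,"rx": 0.2,"ry": 0.1,"rz": -0.1},{"claw": 2.0,"dx": 0.8,"dy": 0,"dz": 0.5,"rx": 0,"ry": 0,"rz": 0},{"claw": 2.0,"dx": 0,"dy": 0,"dz": 0,"rx": 0,"ry": 0,"rz": 0}]}}

```text
clock: 5.35
tcp_pos: [466.3, 156.4, 118.5]
orientation: [0.707, 0.708, 0.001, 0.0]
wrist_force: [-0.5, 0.3, -1.1]
finger_gap: 31.8
```

```bash
python3 plan.py 466.5 154 95 90 4;python3 look.py side s5 240 280 45 8 466.5 154 0 40  466.5 154 72 3.5; python3 look.py top t5 169 238 45 8 466.5 154 0 40  466.5 154 72 3.5
```

```text
now [466.3 156.4 118.5] j [ 0.26  0.16 -0.72  1.94  0.12  1.08 -0.51] F [-0.5  0.3 -1.1] gap 31.8 t 5.35
dist cm 2.36 rotvec [ 0.1  -0.1   0.09] rows 1
  {"dx":-0.25,"dy":0.02,"dz":2.35,"rx":0.1,"ry":-0.1,"rz":0.1}
```

View pics/s5.png

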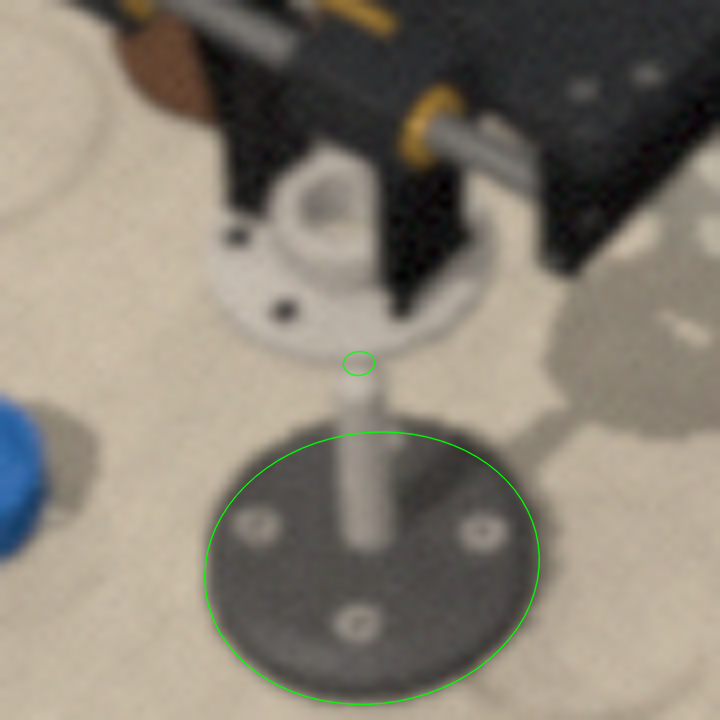

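View pics/t5.png

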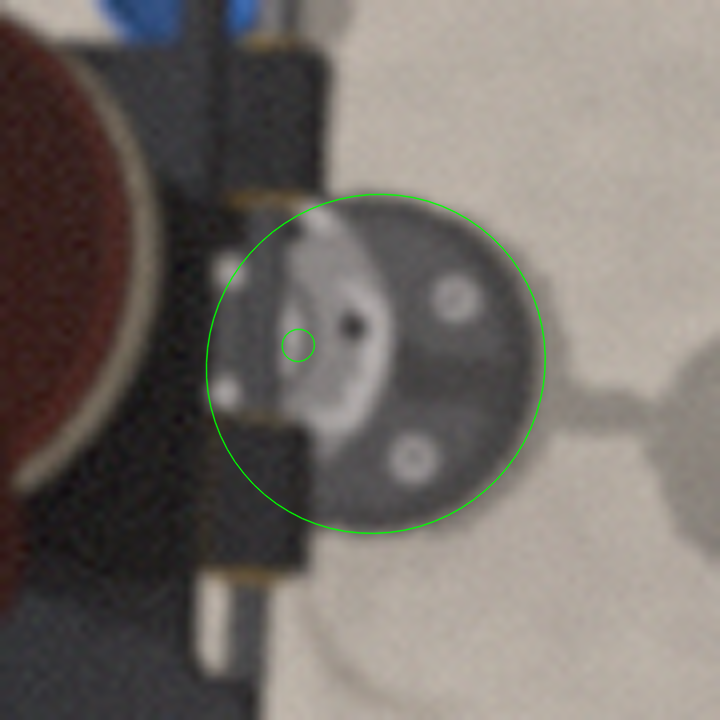

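```bash
cat > ovl.py <<'E'
import sys
from h import *
n,src,tag=sys.argv[1:4]; a=list(map(float,sys.argv[4:]))
im=cv2.imread(f'pics/{src}_raw.png'); c,o=crop(im,a[0],a[1],int(a[2]),int(a[3]))
for i in range(4,len(a),4): draw(c,n,circ(*a[i:i+4]),int(a[3]),o,(0,255,0))
cv2.imwrite(f'pics/{tag}.png',c)
E
python3 ovl.py side s5 s5b 235 265 45 8 466.3 156.4 115.2 32 466.3 156.4 127.2 17 466.3 156.4 127.2 10 466.5 154 72 3.5
```

```text
(no output)
```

View pics/s5b.png

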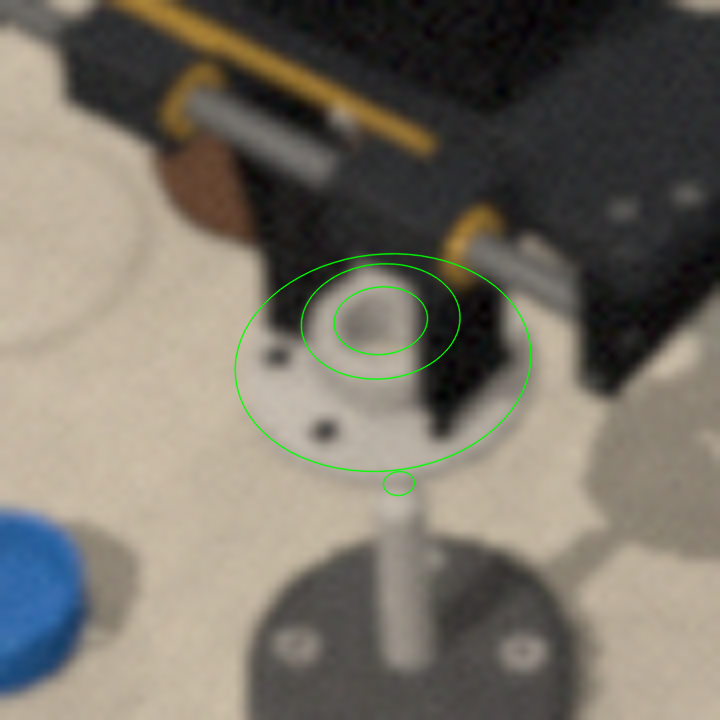

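Emit:
{"method": "apply_moves", "body": {"motion": [{"claw": 2.0,"dx": -0.2,"dy": 0,"dz": 1.0,"rx": 0.1,"ry": -0.1,"rz": 0.1},{"claw": 2.0,"dx": 0,"dy": 0,"dz": 1.0,"rx": 0,"ry": 0,"rz": 0},{"claw": 2.0,"dx": 0,"dy": 0,"dz": 0.5,"rx": 0,"ry": 0,"rz": 0},{"claw": 2.0,"dx": 0,"dy": 0,"dz": 0,"rx": 0,"ry": 0,"rz": 0},{"claw": 2.0,"dx": 0,"dy": 0,"dz": 0,"rx": 0,"ry": 0,"rz": 0}]}}

```text
clock: 6.08
tcp_pos: [467.1, 150.4, 91.9]
orientation: [0.709, 0.705, -0.0, 0.001]
wrist_force: [0.1, 0.3, -1.8]
finger_gap: 31.9
```

```bash
python3 plan.py 466.5 154.5 75 90 4;python3 look.py side s6 240 280 45 8
```

```text
now [467.1 150.4  91.9] j [ 0.26  0.19 -0.71  1.97  0.15  1.03 -0.53] F [ 0.1  0.3 -1.8] gap 31.9 t 6.08
dist cm 1.74 rotvec [ 0.01  0.09 -0.36] rows 1
  {"dx":0.41,"dy":-0.06,"dz":1.69,"rx":0.0,"ry":0.1,"rz":-0.4}
```

View pics/s6.png

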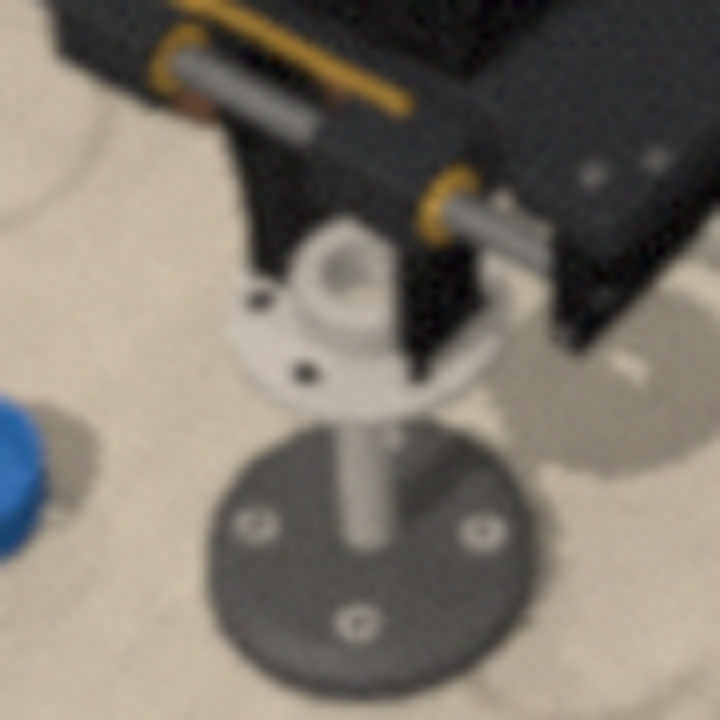

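Emit:
{"method": "apply_moves", "body": {"motion": [{"claw": 2.0,"dx": 0.4,"dy": -0.1,"dz": 0.2,"rx": 0,"ry": 0.1,"rz": -0.4},{"claw": 2.0,"dx": 0,"dy": 0,"dz": 0.2,"rx": 0,"ry": 0,"rz": 0},{"claw": 2.0,"dx": 0,"dy": 0,"dz": 0,"rx": 0,"ry": 0,"rz": 0},{"claw": 2.0,"dx": 0,"dy": 0,"dz": 0,"rx": 0,"ry": 0,"rz": 0},{"claw": 2.0,"dx": 0,"dy": 0,"dz": 0,"rx": 0,"ry": 0,"rz": 0}]}}

```text
clock: 6.75
tcp_pos: [466.4, 155.1, 88.2]
orientation: [0.707, 0.708, 0.001, 0.0]
wrist_force: [-0.2, 0.6, -1.5]
finger_gap: 31.6
```

```bash
python3 plan.py 466.5 154.5 75 90 4;python3 look.py side s7 240 280 45 8 466.5 154.5 72 3.5 466.5 154.5 68 6
```

```text
now [466.4 155.1  88.2] j [ 0.25  0.2  -0.72  1.97  0.15  1.02 -0.54] F [-0.2  0.6 -1.5] gap 31.6 t 6.75
dist cm 1.32 rotvec [ 0.07 -0.03  0.1 ] rows 1
  {"dx":-0.06,"dy":0.01,"dz":1.32,"rx":0.1,"ry":-0.0,"rz":0.1}
```

View pics/s7.png

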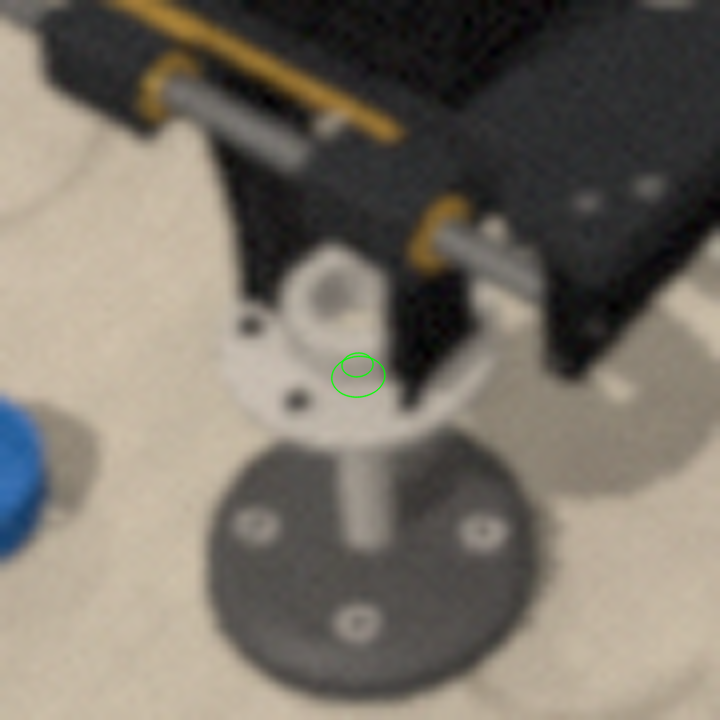

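Emit:
{"method": "apply_moves", "body": {"motion": [{"claw": 2.0,"dx": 0,"dy": 0,"dz": 0.5,"rx": 0.1,"ry": 0,"rz": 0.1},{"claw": 2.0,"dx": 0,"dy": 0,"dz": 0.5,"rx": 0,"ry": 0,"rz": 0},{"claw": 2.0,"dx": 0,"dy": 0,"dz": 0.5,"rx": 0,"ry": 0,"rz": 0},{"claw": 2.0,"dx": 0,"dy": 0,"dz": 0,"rx": 0,"ry": 0,"rz": 0},{"claw": 2.0,"dx": 0,"dy": 0,"dz": 0,"rx": 0,"ry": 0,"rz": 0}]}}

```text
clock: 7.42
tcp_pos: [466.2, 154.9, 71.7]
orientation: [0.707, 0.707, -0.0, -0.001]
wrist_force: [0.3, 0.1, -0.3]
finger_gap: 32.0
```

```bash
python3 plan.py 466.5 154.5 50 90 4;python3 look.py side s8 240 280 45 8
```

```text
now [466.2 154.9  71.7] j [ 0.24  0.22 -0.71  1.99  0.17  0.99 -0.55] F [ 0.3  0.1 -0.3] gap 32.0 t 7.42
dist cm 2.18 rotvec [-0.07 -0.03 -0.02] rows 1
  {"dx":-0.05,"dy":0.04,"dz":2.17,"rx":-0.1,"ry":-0.0,"rz":-0.0}
```

View pics/s8.png

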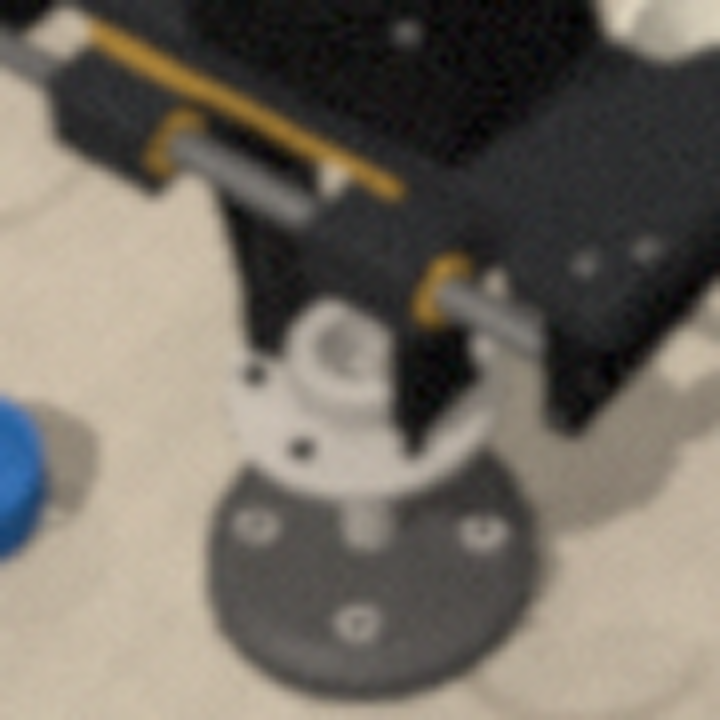

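Emit:
{"method": "apply_moves", "body": {"motion": [{"claw": 2.0,"dx": 0,"dy": 0,"dz": 0.8,"rx": -0.1,"ry": 0,"rz": 0},{"claw": 2.0,"dx": 0,"dy": 0,"dz": 1.0,"rx": 0,"ry": 0,"rz": 0},{"claw": 2.0,"dx": 0,"dy": 0,"dz": 0.5,"rx": 0,"ry": 0,"rz": 0},{"claw": 2.0,"dx": 0,"dy": 0,"dz": 0,"rx": 0,"ry": 0,"rz": 0},{"claw": 2.0,"dx": 0,"dy": 0,"dz": 0,"rx": 0,"ry": 0,"rz": 0}]}}

```text
clock: 8.1
tcp_pos: [466.0, 154.9, 46.9]
orientation: [0.707, 0.707, 0.0, -0.0]
wrist_force: [0.7, -0.3, -1.4]
finger_gap: 31.9
```

```bash
python3 plan.py 466.5 154.5 25 90 4
```

```text
now [466.  154.9  46.9] j [ 0.23  0.26 -0.7   2.01  0.21  0.94 -0.58] F [ 0.7 -0.3 -1.4] gap 31.9 t 8.1
dist cm 2.19 rotvec [ 0.01 -0.03 -0.02] rows 1
  {"dx":-0.04,"dy":0.05,"dz":2.19,"rx":0.0,"ry":-0.0,"rz":-0.0}
```

Emit:
{"method": "apply_moves", "body": {"motion": [{"claw": 2.0,"dx": 0,"dy": 0,"dz": 0.9,"rx": 0,"ry": 0,"rz": 0},{"claw": 2.0,"dx": 0,"dy": 0,"dz": 0.8,"rx": 0,"ry": 0,"rz": 0},{"claw": 2.0,"dx": 0,"dy": 0,"dz": 0.4,"rx": 0,"ry": 0,"rz": 0},{"claw": 2.0,"dx": 0,"dy": 0,"dz": 0.0,"rx": 0,"ry": 0,"rz": 0},{"claw": 2.0,"dx": 0,"dy": 0,"dz": 0,"rx": 0,"ry": 0,"rz": 0}]}}

```text
clock: 8.72
tcp_pos: [466.1, 154.9, 24.5]
orientation: [0.707, 0.707, 0.0, -0.0]
wrist_force: [0.2, -0.2, -1.3]
finger_gap: 32.1
```

```bash
python3 plan.py 466.5 154.5 23 90 4
```

```text
now [466.1 154.9  24.5] j [ 0.21  0.3  -0.69  2.03  0.24  0.9  -0.61] F [ 0.2 -0.2 -1.3] gap 32.1 t 8.72
dist cm 0.16 rotvec [ 0.02 -0.03 -0.02] rows 1
  {"dx":-0.04,"dy":0.04,"dz":0.15,"rx":0.0,"ry":-0.0,"rz":-0.0}
```

Emit:
{"method": "apply_moves", "body": {"motion": [{"claw": 2.0,"dx": 0,"dy": 0,"dz": 0.15,"rx": 0,"ry": 0,"rz": 0},{"claw": 2.0,"dx": 0,"dy": 0,"dz": 0,"rx": 0,"ry": 0,"rz": 0},{"claw": 5.0,"dx": 0,"dy": 0,"dz": 0,"rx": 0,"ry": 0,"rz": 0},{"claw": 5.0,"dx": 0,"dy": 0,"dz": 0,"rx": 0,"ry": 0,"rz": 0},{"claw": 5.0,"dx": 0,"dy": 0,"dz": 0,"rx": 0,"ry": 0,"rz": 0}]}}

```text
clock: 9.35
tcp_pos: [466.9, 155.2, 23.7]
orientation: [0.707, 0.707, 0.001, 0.0]
wrist_force: [-0.3, 0.7, -0.1]
finger_gap: 48.4
```

```bash
python3 plan.py 466.5 154.5 23 90 4;python3 look.py side s9 240 280 45 8 466 155 20 32 466 155 32 17
```

```text
now [466.9 155.2  23.7] j [ 0.21  0.3  -0.69  2.03  0.24  0.9  -0.61] F [-0.3  0.7 -0.1] gap 48.4 t 9.35
dist cm 0.11 rotvec [ 0.12 -0.04 -0.03] rows 1
  {"dx":-0.07,"dy":-0.04,"dz":0.07,"rx":0.1,"ry":-0.0,"rz":-0.0}
```

View pics/s9.png

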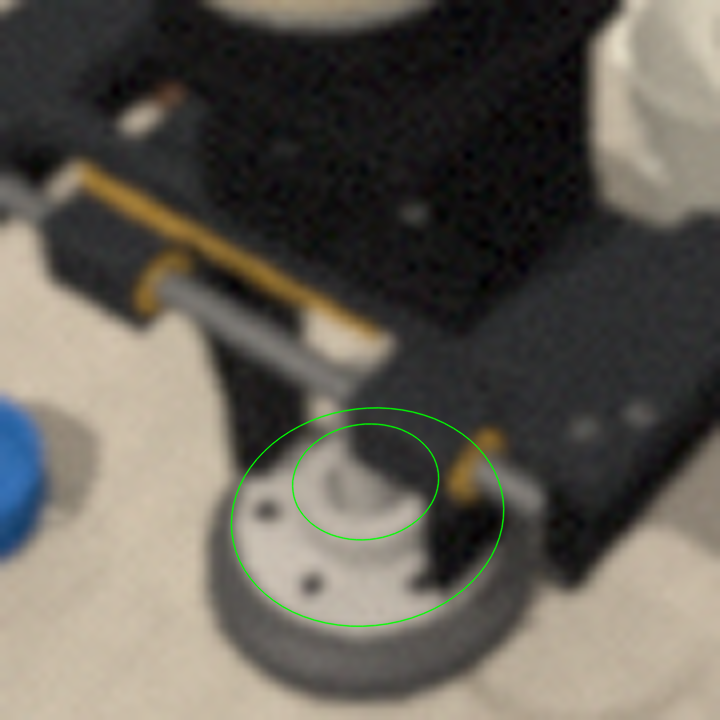

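Emit:
{"method": "apply_moves", "body": {"motion": [{"claw": 6.0,"dx": 0,"dy": 0,"dz": -1.5,"rx": 0,"ry": 0,"rz": 0},{"claw": 6.0,"dx": 0,"dy": 0,"dz": -3.0,"rx": 0,"ry": 0,"rz": 0},{"claw": 6.0,"dx": 0,"dy": 0,"dz": -4.0,"rx": 0,"ry": 0,"rz": 0},{"claw": 6.0,"dx": -3.0,"dy": 0.8,"dz": -3.0,"rx": 0,"ry": 0,"rz": 0},{"claw": 6.0,"dx": -5.0,"dy": 1.5,"dz": 0,"rx": 0,"ry": 0,"rz": 0}]}}

```text
clock: 10.02
tcp_pos: [489.9, 78.4, 146.9]
orientation: [0.704, 0.71, 0.003, 0.001]
wrist_force: [0.5, -1.4, 0.2]
finger_gap: 59.7
```

```bash
python3 plan.py 617 -301 110 90 5.2 10;python3 look.py side s10 240 280 45 8 466 155 20 32 466 155 32 17
```

```text
now [489.9  78.4 146.9] j [ 0.39  0.12 -0.67  1.9   0.08  1.13 -0.31] F [ 0.5 -1.4  0.2] gap 59.7 t 10.03
dist cm 40.19 rotvec [ 0.28 -0.15  0.52] rows 8
  {"dx":-4.76,"dy":1.54,"dz":0.46,"rx":0.0,"ry":-0.0,"rz":0.1}
  {"dx":-4.76,"dy":1.55,"dz":0.46,"rx":0.0,"ry":-0.0,"rz":0.1}
  {"dx":-4.75,"dy":1.56,"dz":0.46,"rx":0.0,"ry":-0.0,"rz":0.1}
  {"dx":-4.75,"dy":1.56,"dz":0.46,"rx":0.0,"ry":-0.0,"rz":0.1}
  {"dx":-4.75,"dy":1.57,"dz":0.46,"rx":0.0,"ry":-0.0,"rz":0.1}
  {"dx":-4.75,"dy":1.57,"dz":0.46,"rx":0.0,"ry":-0.0,"rz":0.1}
  {"dx":-4.75,"dy":1.58,"dz":0.46,"rx":0.0,"ry":-0.0,"rz":0.1}
  {"dx":-4.74,"dy":1.58,"dz":0.46,"rx":0.0,"ry":-0.0,"rz":0.1}
```

View pics/s10.png

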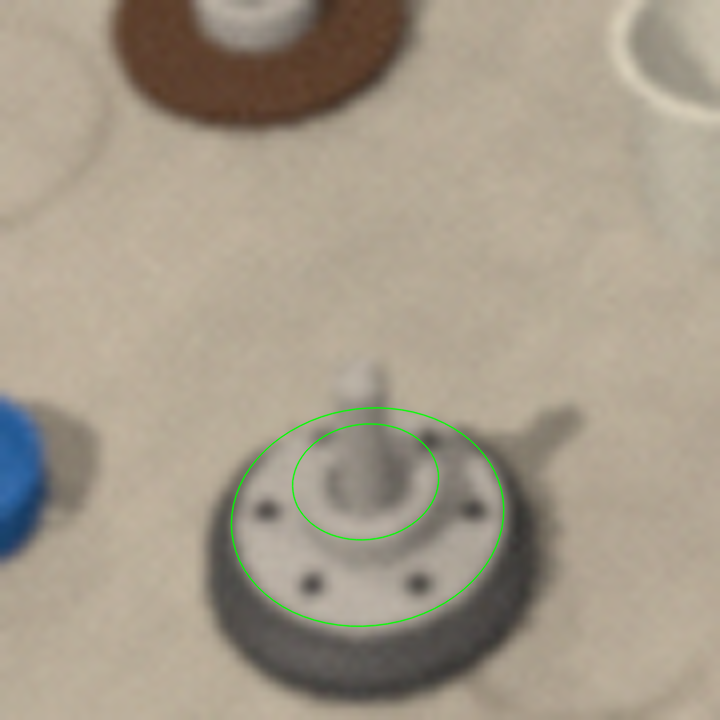

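Emit:
{"method": "apply_moves", "body": {"motion": [{"claw": 6.4,"dx": -4.8,"dy": 1.5,"dz": 0.3,"rx": 0,"ry": 0,"rz": 0.1},{"claw": 6.4,"dx": -4.8,"dy": 1.5,"dz": 0.3,"rx": 0,"ry": 0,"rz": 0.1},{"claw": 6.4,"dx": -4.8,"dy": 1.6,"dz": 0.3,"rx": 0,"ry": 0,"rz": 0.1},{"claw": 6.4,"dx": -4.8,"dy": 1.6,"dz": 0.3,"rx": 0,"ry": 0,"rz": 0.1},{"claw": 6.4,"dx": -4.8,"dy": 1.6,"dz": 0.3,"rx": 0,"ry": 0,"rz": 0.1}]}}

```text
clock: 10.7
tcp_pos: [572.0, -174.5, 137.4]
orientation: [0.708, 0.706, 0.004, 0.004]
wrist_force: [0.7, 1.4, 0.1]
finger_gap: 64.1
```

```bash
python3 plan.py 617 -301 70 90 5.2 10
```

```text
now [ 572.  -174.5  137.4] j [ 0.62  0.32 -0.48  1.69  0.16  1.16  0.1 ] F [0.7 1.4 0.1] gap 64.1 t 10.7
dist cm 15.02 rotvec [ 0.61  0.03 -0.21] rows 3
  {"dx":-4.21,"dy":1.49,"dz":2.27,"rx":0.2,"ry":0.0,"rz":-0.1}
  {"dx":-4.21,"dy":1.49,"dz":2.26,"rx":0.2,"ry":0.0,"rz":-0.1}
  {"dx":-4.21,"dy":1.50,"dz":2.25,"rx":0.2,"ry":0.0,"rz":-0.1}
```

Emit:
{"method": "apply_moves", "body": {"motion": [{"claw": 6.4,"dx": -4.2,"dy": 1.5,"dz": 1.5,"rx": 0.2,"ry": 0,"rz": -0.1},{"claw": 6.4,"dx": -4.2,"dy": 1.5,"dz": 1.5,"rx": 0.2,"ry": 0,"rz": -0.1},{"claw": 6.4,"dx": -3.2,"dy": 1.2,"dz": 1.5,"rx": 0.2,"ry": 0,"rz": 0},{"claw": 6.4,"dx": -0.7,"dy": 0.2,"dz": 1.5,"rx": 0,"ry": 0,"rz": 0},{"claw": 6.4,"dx": 0,"dy": 0,"dz": 0,"rx": 0,"ry": 0,"rz": 0}]}}

```text
clock: 11.32
tcp_pos: [617.5, -305.4, 79.6]
orientation: [0.709, 0.705, 0.001, 0.001]
wrist_force: [0.1, -0.5, 0.8]
finger_gap: 63.9
```

```bash
python3 plan.py 617 -301 3 90 5.2 10;python3 look.py side s11 300 170 45 8 617 -301 12 22 617 -301 12 10
```

```text
now [ 617.5 -305.4   79.6] j [ 0.69  0.54 -0.4   1.5   0.22  1.14  0.24] F [ 0.1 -0.5  0.8] gap 63.9 t 11.32
dist cm 7.68 rotvec [ 0.15  0.01 -0.35] rows 2
  {"dx":0.22,"dy":-0.04,"dz":3.83,"rx":0.1,"ry":0.0,"rz":-0.2}
  {"dx":0.22,"dy":-0.03,"dz":3.83,"rx":0.1,"ry":0.0,"rz":-0.2}
```

View pics/s11.png

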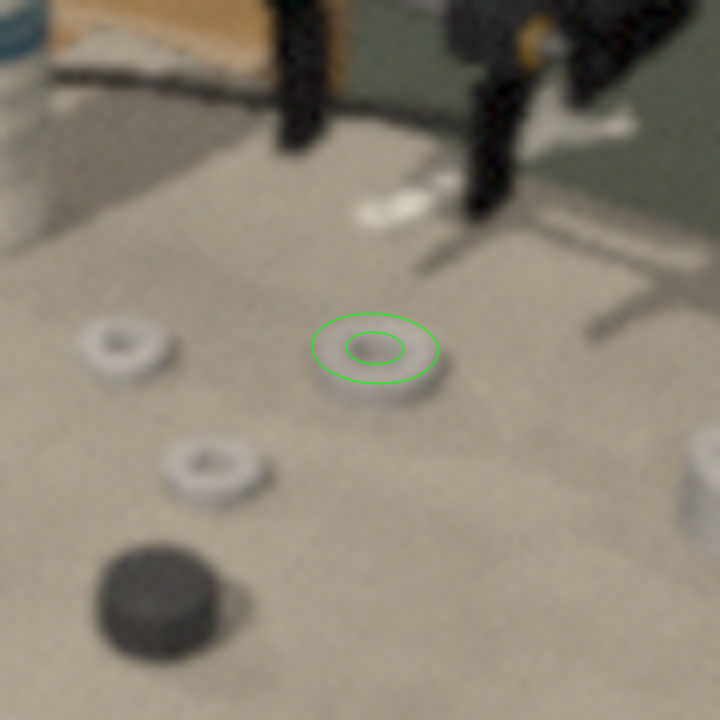

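Good. Sleeve at (617,-301), the largest of the rings. Descend.

Emit:
{"method": "apply_moves", "body": {"motion": [{"claw": 6.4,"dx": 0.3,"dy": 0,"dz": 2.5,"rx": 0.1,"ry": 0,"rz": -0.3},{"claw": 6.4,"dx": 0.1,"dy": 0,"dz": 2.5,"rx": 0,"ry": 0,"rz": 0},{"claw": 6.4,"dx": 0,"dy": 0,"dz": 1.0,"rx": 0,"ry": 0,"rz": 0},{"claw": 6.4,"dx": 0,"dy": 0,"dz": 0,"rx": 0,"ry": 0,"rz": 0},{"claw": 6.4,"dx": 0,"dy": 0,"dz": 0,"rx": 0,"ry": 0,"rz": 0}]}}

```text
clock: 12.0
tcp_pos: [621.8, -295.7, 26.7]
orientation: [0.705, 0.709, 0.003, 0.004]
wrist_force: [-0.2, -0.3, 0.8]
finger_gap: 63.8
```

```bash
python3 plan.py 617 -301 3 90 5.2 10
```

```text
now [ 621.8 -295.7   26.7] j [ 0.67  0.59 -0.4   1.55  0.25  1.04  0.21] F [-0.2 -0.3  0.8] gap 63.8 t 12.0
dist cm 2.48 rotvec [0.57 0.1  0.35] rows 1
  {"dx":-0.53,"dy":-0.50,"dz":2.37,"rx":0.6,"ry":0.1,"rz":0.3}
```

Emit:
{"method": "apply_moves", "body": {"motion": [{"claw": 6.4,"dx": -0.5,"dy": -0.4,"dz": 0.6,"rx": 0.6,"ry": 0.1,"rz": 0.3},{"claw": 6.4,"dx": 0,"dy": 0,"dz": 0.6,"rx": 0,"ry": 0,"rz": 0},{"claw": 6.4,"dx": 0,"dy": 0,"dz": 0.4,"rx": 0,"ry": 0,"rz": 0},{"claw": 6.4,"dx": 0,"dy": 0,"dz": 0,"rx": 0,"ry": 0,"rz": 0},{"claw": 6.4,"dx": 0,"dy": 0,"dz": 0,"rx": 0,"ry": 0,"rz": 0}]}}

```text
clock: 12.62
tcp_pos: [618.2, -301.7, 11.1]
orientation: [0.707, 0.707, -0.0, 0.0]
wrist_force: [0.3, 0.1, -0.1]
finger_gap: 64.1
```

```bash
python3 plan.py 617 -301 3 90 5.2 10
```

```text
now [ 618.2 -301.7   11.1] j [ 0.67  0.61 -0.39  1.55  0.26  1.03  0.21] F [ 0.3  0.1 -0.1] gap 64.1 t 12.62
dist cm 0.82 rotvec [ 0.02  0.05 -0.01] rows 1
  {"dx":0.08,"dy":-0.12,"dz":0.81,"rx":0.0,"ry":0.1,"rz":-0.0}
```

Emit:
{"method": "apply_moves", "body": {"motion": [{"claw": 6.4,"dx": 0.1,"dy": -0.1,"dz": 0.5,"rx": 0,"ry": 0.1,"rz": 0},{"claw": 6.4,"dx": 0,"dy": 0,"dz": 0.3,"rx": 0,"ry": 0,"rz": 0},{"claw": 3.0,"dx": 0,"dy": 0,"dz": 0,"rx": 0,"ry": 0,"rz": 0},{"claw": 3.0,"dx": 0,"dy": 0,"dz": 0,"rx": 0,"ry": 0,"rz": 0},{"claw": 3.0,"dx": 0,"dy": 0,"dz": 0,"rx": 0,"ry": 0,"rz": 0}], "squeeze": 6}}

```text
clock: 13.25
tcp_pos: [617.2, -300.5, 2.7]
orientation: [0.707, 0.707, 0.001, -0.0]
wrist_force: [-1.2, 0.6, -0.8]
finger_gap: 43.2
```

```bash
python3 plan.py 617 -301 3 90 5.2 10;python3 look.py side s12 300 170 45 8 617 -301 12 22
```

```text
now [ 617.2 -300.5    2.7] j [ 0.67  0.62 -0.39  1.56  0.26  1.02  0.21] F [-1.2  0.6 -0.8] gap 43.2 t 13.25
dist cm 0.06 rotvec [ 0.03 -0.06 -0.  ] rows 1
  {"dx":-0.05,"dy":-0.02,"dz":-0.03,"rx":0.0,"ry":-0.1,"rz":-0.0}
```

View pics/s12.png

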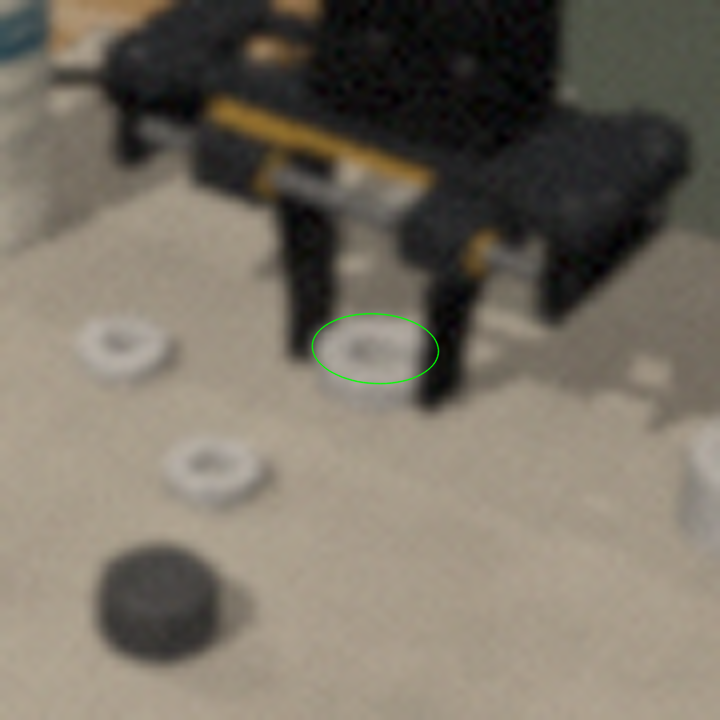

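Emit:
{"method": "apply_moves", "body": {"motion": [{"claw": 3.0,"dx": 0,"dy": 0,"dz": 0,"rx": 0,"ry": 0,"rz": 0},{"claw": 3.0,"dx": 0,"dy": 0,"dz": -1.0,"rx": 0,"ry": 0,"rz": 0},{"claw": 3.0,"dx": 0,"dy": 0,"dz": -3.0,"rx": 0,"ry": 0,"rz": 0},{"claw": 3.0,"dx": 0,"dy": 0,"dz": -4.5,"rx": 0,"ry": 0,"rz": 0},{"claw": 3.0,"dx": 2.0,"dy": -0.6,"dz": -3.5,"rx": 0,"ry": 0,"rz": 0}], "squeeze": 40}}

```text
clock: 13.92
tcp_pos: [609.1, -281.5, 124.4]
orientation: [0.708, 0.706, -0.001, -0.003]
wrist_force: [0.9, 0.4, -0.4]
finger_gap: 42.4
```

```bash
python3 plan.py 466.5 154.5 125 90 5 10;python3 look.py side s13 290 165 45 8
```

```text
now [ 609.1 -281.5  124.4] j [ 0.68  0.48 -0.42  1.5   0.2   1.21  0.22] F [ 0.9  0.4 -0.4] gap 42.4 t 13.93
dist cm 45.87 rotvec [-0.25 -0.16 -0.13] rows 10
  {"dx":4.36,"dy":-1.44,"dz":0.01,"rx":-0.0,"ry":-0.0,"rz":-0.0}
  {"dx":4.36,"dy":-1.43,"dz":0.01,"rx":-0.0,"ry":-0.0,"rz":-0.0}
  {"dx":4.36,"dy":-1.43,"dz":0.01,"rx":-0.0,"ry":-0.0,"rz":-0.0}
  {"dx":4.36,"dy":-1.43,"dz":0.01,"rx":-0.0,"ry":-0.0,"rz":-0.0}
  {"dx":4.36,"dy":-1.43,"dz":0.01,"rx":-0.0,"ry":-0.0,"rz":-0.0}
  {"dx":4.36,"dy":-1.43,"dz":0.00,"rx":-0.0,"ry":-0.0,"rz":-0.0}
  {"dx":4.36,"dy":-1.43,"dz":0.00,"rx":-0.0,"ry":-0.0,"rz":-0.0}
  {"dx":4.36,"dy":-1.43,"dz":-0.00,"rx":-0.0,"ry":-0.0,"rz":-0.0}
  {"dx":4.36,"dy":-1.43,"dz":-0.00,"rx":-0.0,"ry":-0.0,"rz":-0.0}
  {"dx":4.36,"dy":-1.43,"dz":-0.00,"rx":-0.0,"ry":-0.0,"rz":-0.0}
```

View pics/s13.png

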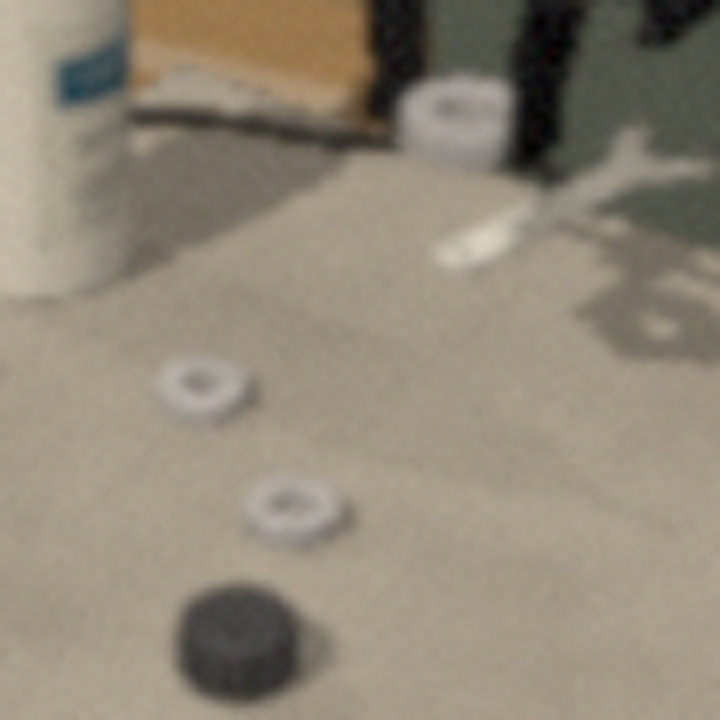

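Sleeve is held level. Transport.

Emit:
{"method": "apply_moves", "body": {"motion": [{"claw": 3.0,"dx": 4.4,"dy": -1.4,"dz": 0,"rx": 0,"ry": 0,"rz": 0},{"claw": 3.0,"dx": 4.4,"dy": -1.4,"dz": 0,"rx": 0,"ry": 0,"rz": 0},{"claw": 3.0,"dx": 4.4,"dy": -1.4,"dz": 0,"rx": 0,"ry": 0,"rz": 0},{"claw": 3.0,"dx": 4.4,"dy": -1.4,"dz": 0,"rx": 0,"ry": 0,"rz": 0},{"claw": 3.0,"dx": 4.4,"dy": -1.4,"dz": 0,"rx": 0,"ry": 0,"rz": 0}]}}

```text
clock: 14.6
tcp_pos: [541.3, -54.5, 135.0]
orientation: [0.708, 0.706, 0.003, 0.004]
wrist_force: [1.1, 0.0, 0.2]
finger_gap: 42.3
```

```bash
python3 plan.py 466.5 154.5 110 90 5 10
```

```text
now [541.3 -54.5 135. ] j [ 0.51  0.22 -0.55  1.82  0.13  1.13 -0.09] F [1.1 0.  0.2] gap 42.3 t 14.6
dist cm 22.34 rotvec [ 0.52  0.09 -0.14] rows 5
  {"dx":4.18,"dy":-1.51,"dz":0.48,"rx":0.1,"ry":0.0,"rz":-0.0}
  {"dx":4.18,"dy":-1.51,"dz":0.48,"rx":0.1,"ry":0.0,"rz":-0.0}
  {"dx":4.18,"dy":-1.51,"dz":0.49,"rx":0.1,"ry":0.0,"rz":-0.0}
  {"dx":4.18,"dy":-1.50,"dz":0.49,"rx":0.1,"ry":0.0,"rz":-0.0}
  {"dx":4.18,"dy":-1.50,"dz":0.50,"rx":0.1,"ry":0.0,"rz":-0.0}
```

Emit:
{"method": "apply_moves", "body": {"motion": [{"claw": 3.0,"dx": 4.2,"dy": -1.5,"dz": 0.4,"rx": 0.2,"ry": 0,"rz": 0},{"claw": 3.0,"dx": 4.2,"dy": -1.5,"dz": 0.4,"rx": 0.1,"ry": 0,"rz": 0},{"claw": 3.0,"dx": 4.2,"dy": -1.5,"dz": 0.4,"rx": 0.1,"ry": 0,"rz": 0},{"claw": 3.0,"dx": 4.2,"dy": -1.5,"dz": 0.4,"rx": 0.1,"ry": 0,"rz": 0},{"claw": 3.0,"dx": 3.2,"dy": -1.2,"dz": 0.4,"rx": 0,"ry": 0,"rz": 0}]}}

```text
clock: 15.22
tcp_pos: [467.7, 153.7, 117.7]
orientation: [0.707, 0.707, 0.001, 0.004]
wrist_force: [0.3, -0.1, 0.5]
finger_gap: 42.4
```

```bash
python3 plan.py 466.5 154.5 95 90 5 10
```

```text
now [467.7 153.7 117.7] j [ 0.26  0.16 -0.71  1.94  0.12  1.08 -0.51] F [ 0.3 -0.1  0.5] gap 42.4 t 15.22
dist cm 2.28 rotvec [0.41 0.17 0.02] rows 1
  {"dx":0.09,"dy":-0.14,"dz":2.27,"rx":0.4,"ry":0.2,"rz":0.0}
```

Emit:
{"method": "apply_moves", "body": {"motion": [{"claw": 3.0,"dx": 0.1,"dy": -0.1,"dz": 0.8,"rx": 0.4,"ry": 0.2,"rz": 0},{"claw": 3.0,"dx": 0,"dy": 0,"dz": 1.0,"rx": 0,"ry": 0,"rz": 0},{"claw": 3.0,"dx": 0,"dy": 0,"dz": 0.8,"rx": 0,"ry": 0,"rz": 0},{"claw": 3.0,"dx": 0,"dy": 0,"dz": 0.3,"rx": 0,"ry": 0,"rz": 0},{"claw": 3.0,"dx": 0,"dy": 0,"dz": 0,"rx": 0,"ry": 0,"rz": 0}]}}

```text
clock: 15.85
tcp_pos: [466.8, 154.9, 87.9]
orientation: [0.706, 0.708, 0.0, 0.0]
wrist_force: [-0.3, -0.6, -0.3]
finger_gap: 42.4
```

```bash
python3 plan.py 466.5 154.5 70 90 5 10; python3 look.py side s14 240 280 45 8 466.5 154.5 72 3.5
```

```text
now [466.8 154.9  87.9] j [ 0.24  0.2  -0.71  1.97  0.15  1.02 -0.53] F [-0.3 -0.6 -0.3] gap 42.4 t 15.85
dist cm 1.79 rotvec [0.07 0.01 0.11] rows 1
  {"dx":-0.04,"dy":-0.03,"dz":1.79,"rx":0.1,"ry":0.0,"rz":0.1}
```

View pics/s14.png

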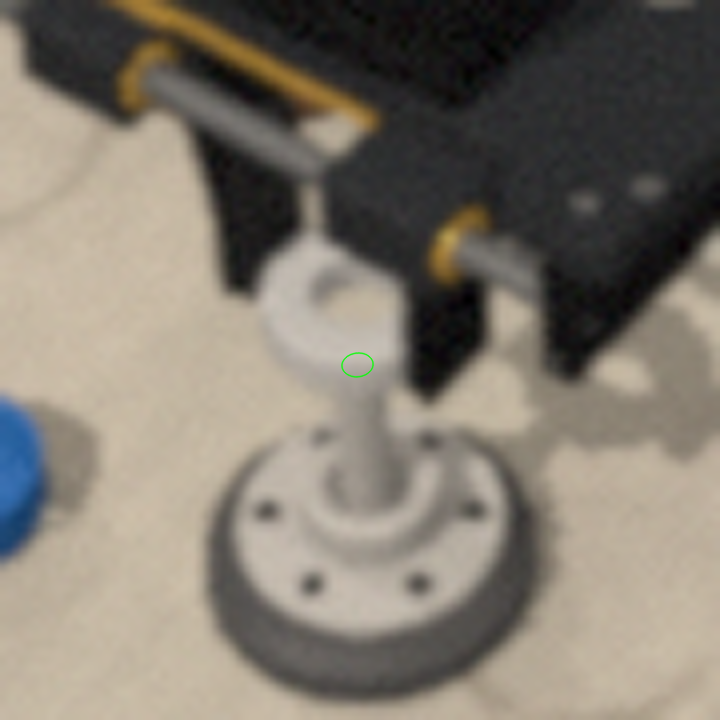

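```bash
python3 ovl.py side s14 s14b 240 280 45 8 466.8 154.9 97.2 22 466.8 154.9 85.2 22 466.8 154.9 97.2 10
```

```text
(no output)
```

View pics/s14b.png

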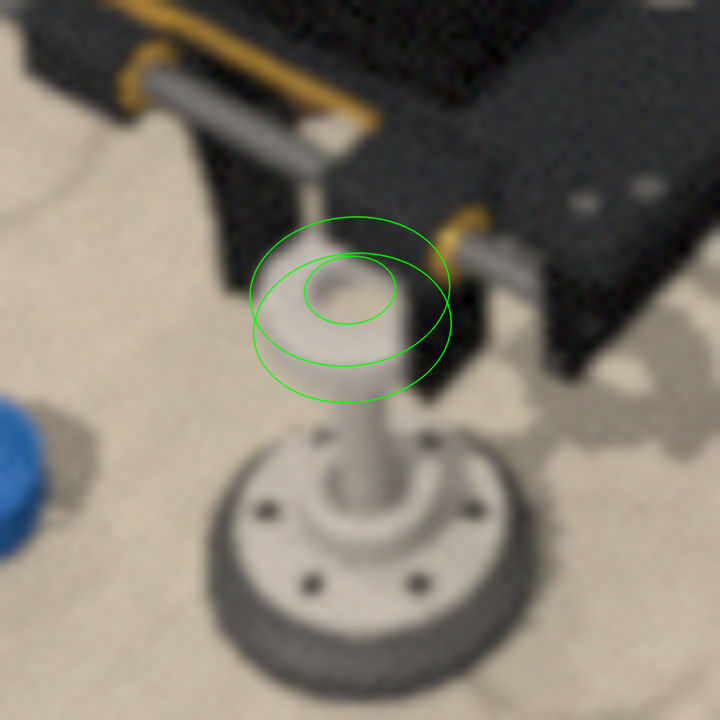

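```bash
python3 -c "
from h import *
a=w2p('side',[466,154,80]);print(w2p('side',[467,154,80])-a,w2p('side',[466,155,80])-a,w2p('side',[466,154,81])-a)"
```

```text
[-0.43349593 -0.24587212] [-0.35212764  0.34644518] [-0.0254935  -0.37253766]
```

Emit:
{"method": "apply_moves", "body": {"motion": [{"claw": 3.0,"dx": 0.1,"dy": 0,"dz": 0.5,"rx": 0.1,"ry": 0,"rz": 0.1},{"claw": 3.0,"dx": 0,"dy": 0,"dz": 0.5,"rx": 0,"ry": 0,"rz": 0},{"claw": 3.0,"dx": 0,"dy": 0,"dz": 0.5,"rx": 0,"ry": 0,"rz": 0},{"claw": 3.0,"dx": 0,"dy": 0,"dz": 0.5,"rx": 0,"ry": 0,"rz": 0},{"claw": 3.0,"dx": 0,"dy": 0,"dz": 0,"rx": 0,"ry": 0,"rz": 0}]}}

```text
clock: 16.52
tcp_pos: [467.2, 155.8, 66.8]
orientation: [0.707, 0.707, -0.0, 0.0]
wrist_force: [0.5, -0.4, -0.3]
finger_gap: 42.3
```

```bash
python3 plan.py 466.5 155.5 38 90 5 10; python3 look.py side s15 240 280 45 8
```

```text
now [467.2 155.8  66.8] j [ 0.23  0.23 -0.7   1.99  0.18  0.98 -0.56] F [ 0.5 -0.4 -0.3] gap 42.3 t 16.52
dist cm 2.88 rotvec [ 0.    0.   -0.02] rows 1
  {"dx":-0.03,"dy":-0.07,"dz":2.88,"rx":0.0,"ry":0.0,"rz":-0.0}
```

View pics/s15.png

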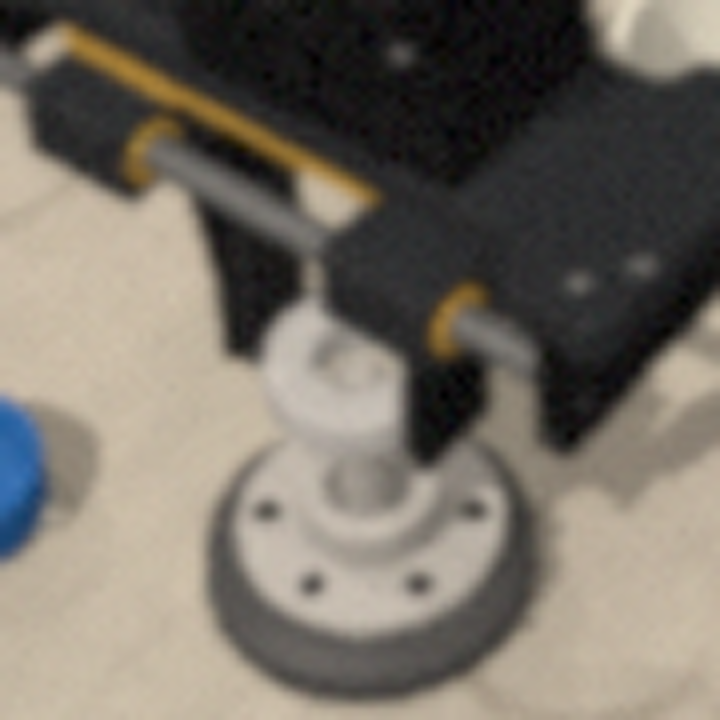

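Emit:
{"method": "apply_moves", "body": {"motion": [{"claw": 3.0,"dx": 0,"dy": 0,"dz": 1.0,"rx": 0,"ry": 0,"rz": 0},{"claw": 3.0,"dx": 0,"dy": 0,"dz": 1.0,"rx": 0,"ry": 0,"rz": 0},{"claw": 3.0,"dx": 0,"dy": 0,"dz": 0.8,"rx": 0,"ry": 0,"rz": 0},{"claw": 3.0,"dx": 0,"dy": 0,"dz": 0.2,"rx": 0,"ry": 0,"rz": 0},{"claw": 3.0,"dx": 0,"dy": 0,"dz": 0,"rx": 0,"ry": 0,"rz": 0}]}}

```text
clock: 17.2
tcp_pos: [467.2, 155.9, 34.7]
orientation: [0.707, 0.707, -0.0, -0.0]
wrist_force: [0.1, 0.1, -1.2]
finger_gap: 42.3
```

```bash
python3 plan.py 466.5 155.5 34.7 90 5 10
```

```text
now [467.2 155.9  34.7] j [ 0.21  0.28 -0.69  2.01  0.22  0.92 -0.6 ] F [ 0.1  0.1 -1.2] gap 42.3 t 17.2
dist cm 0.08 rotvec [-0.01 -0.   -0.02] rows 1
  {"dx":-0.04,"dy":-0.07,"dz":-0.00,"rx":-0.0,"ry":-0.0,"rz":-0.0}
```

Just at rest height; release and lift.

Emit:
{"method": "apply_moves", "body": {"motion": [{"claw": 3.0,"dx": 0,"dy": 0,"dz": 0.1,"rx": 0,"ry": 0,"rz": 0},{"claw": 6.0,"dx": 0,"dy": 0,"dz": 0,"rx": 0,"ry": 0,"rz": 0},{"claw": 6.0,"dx": 0,"dy": 0,"dz": 0,"rx": 0,"ry": 0,"rz": 0},{"claw": 6.0,"dx": 0,"dy": 0,"dz": 0,"rx": 0,"ry": 0,"rz": 0},{"claw": 6.0,"dx": 0,"dy": 0,"dz": -1.0,"rx": 0,"ry": 0,"rz": 0}]}}

```text
clock: 17.82
tcp_pos: [467.5, 156.0, 45.1]
orientation: [0.707, 0.707, 0.0, 0.0]
wrist_force: [-0.3, 0.5, -0.3]
finger_gap: 59.5
```

Emit:
{"method": "apply_moves", "body": {"motion": [{"claw": 6.0,"dx": 0,"dy": 0,"dz": -3.0,"rx": 0,"ry": 0,"rz": 0},{"claw": 6.0,"dx": 0,"dy": 0,"dz": -4.0,"rx": 0,"ry": 0,"rz": 0},{"claw": 6.0,"dx": -1.0,"dy": 1.0,"dz": -3.0,"rx": 0,"ry": 0,"rz": 0},{"claw": 6.0,"dx": -3.5,"dy": 4.0,"dz": 0,"rx": 0,"ry": 0,"rz": 0},{"claw": 6.0,"dx": -3.5,"dy": 4.0,"dz": 0,"rx": 0,"ry": 0,"rz": 0}]}}

```text
clock: 18.45
tcp_pos: [558.7, 78.6, 153.8]
orientation: [0.704, 0.71, 0.002, 0.002]
wrist_force: [0.5, -0.5, -0.3]
finger_gap: 59.9
```

```bash
python3 plan.py 608 28.5 80 90 5 10; python3 look.py side s16 240 280 45 8 466.5 155 32 17  466.5 155 44 22;python3 ovl.py side s16 s16b 228 235 40 8 608 28.5 8 42 608 28.5 20 17
```

```text
now [558.7  78.6 153.8] j [ 0.33  0.27 -0.64  1.74  0.17  1.18 -0.35] F [ 0.5 -0.5 -0.3] gap 59.9 t 18.45
dist cm 10.19 rotvec [ 0.32 -0.01  0.46] rows 3
  {"dx":-1.68,"dy":1.62,"dz":2.47,"rx":0.1,"ry":-0.0,"rz":0.2}
  {"dx":-1.68,"dy":1.62,"dz":2.47,"rx":0.1,"ry":-0.0,"rz":0.2}
  {"dx":-1.67,"dy":1.63,"dz":2.46,"rx":0.1,"ry":-0.0,"rz":0.2}
```

View pics/s16.png

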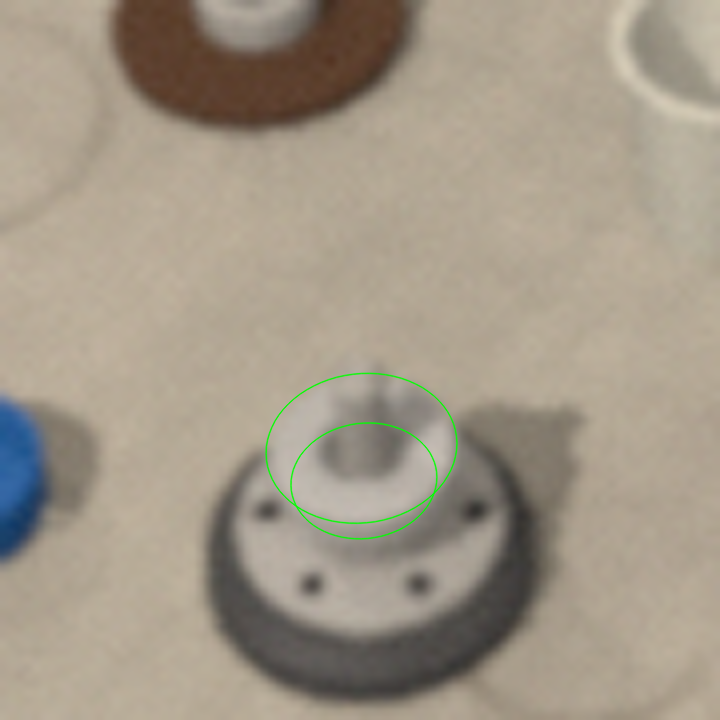

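View pics/s16b.png

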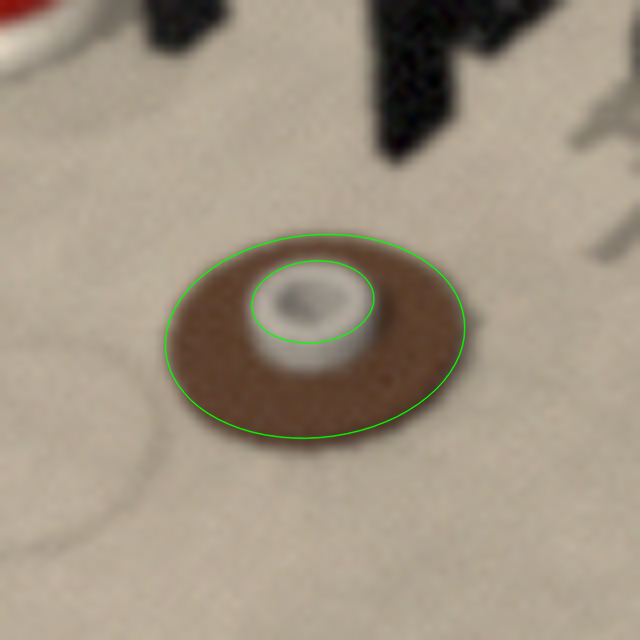

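Emit:
{"method": "apply_moves", "body": {"motion": [{"claw": 6.0,"dx": -2.0,"dy": 1.8,"dz": 2.0,"rx": 0.1,"ry": 0,"rz": 0.2},{"claw": 6.0,"dx": -2.0,"dy": 1.8,"dz": 2.5,"rx": 0.1,"ry": 0,"rz": 0.2},{"claw": 6.0,"dx": -0.8,"dy": 1.0,"dz": 2.5,"rx": 0.1,"ry": 0,"rz": 0.1},{"claw": 6.0,"dx": 0,"dy": 0.2,"dz": 1.5,"rx": 0,"ry": 0,"rz": 0},{"claw": 6.0,"dx": 0,"dy": 0,"dz": 0.5,"rx": 0,"ry": 0,"rz": 0}]}}

```text
clock: 19.12
tcp_pos: [615.8, 21.2, 65.2]
orientation: [0.711, 0.703, 0.002, 0.002]
wrist_force: [0.1, 0.3, 1.1]
finger_gap: 60.0
```

```bash
python3 plan.py 608 28.5 25 90 5 10
```

```text
now [615.8  21.2  65.2] j [ 0.35  0.45 -0.57  1.71  0.27  1.06 -0.32] F [0.1 0.3 1.1] gap 60.0 t 19.12
dist cm 4.16 rotvec [ 0.38  0.   -0.64] rows 1
  {"dx":0.72,"dy":-0.82,"dz":4.02,"rx":0.4,"ry":0.0,"rz":-0.6}
```

Emit:
{"method": "apply_moves", "body": {"motion": [{"claw": 6.0,"dx": 0.7,"dy": -0.8,"dz": 1.0,"rx": 0.4,"ry": 0,"rz": -0.6},{"claw": 6.0,"dx": 0,"dy": 0,"dz": 1.2,"rx": 0,"ry": 0,"rz": 0},{"claw": 6.0,"dx": 0,"dy": 0,"dz": 1.0,"rx": 0,"ry": 0,"rz": 0},{"claw": 6.0,"dx": 0,"dy": 0,"dz": 0.4,"rx": 0,"ry": 0,"rz": 0},{"claw": 6.0,"dx": 0,"dy": 0,"dz": 0,"rx": 0,"ry": 0,"rz": 0}]}}

```text
clock: 19.75
tcp_pos: [607.2, 30.9, 28.7]
orientation: [0.706, 0.708, 0.0, 0.0]
wrist_force: [-0.1, 0.3, -0.1]
finger_gap: 59.7
```

```bash
python3 plan.py 608 28.5 11 90 5 10
```

```text
now [607.2  30.9  28.7] j [ 0.33  0.48 -0.56  1.75  0.3   1.   -0.35] F [-0.1  0.3 -0.1] gap 59.7 t 19.75
dist cm 1.78 rotvec [ 0.06 -0.01  0.17] rows 1
  {"dx":-0.24,"dy":0.08,"dz":1.77,"rx":0.1,"ry":-0.0,"rz":0.2}
```

Emit:
{"method": "apply_moves", "body": {"motion": [{"claw": 6.0,"dx": -0.2,"dy": 0.1,"dz": 0.6,"rx": 0.1,"ry": 0,"rz": 0.2},{"claw": 6.0,"dx": 0,"dy": 0,"dz": 0.6,"rx": 0,"ry": 0,"rz": 0},{"claw": 6.0,"dx": 0,"dy": 0,"dz": 0.4,"rx": 0,"ry": 0,"rz": 0},{"claw": 6.0,"dx": 0,"dy": 0,"dz": 0,"rx": 0,"ry": 0,"rz": 0},{"claw": 6.0,"dx": 0,"dy": 0,"dz": 0,"rx": 0,"ry": 0,"rz": 0}]}}

```text
clock: 20.38
tcp_pos: [608.8, 28.4, 12.0]
orientation: [0.708, 0.707, 0.0, -0.0]
wrist_force: [-0.2, -0.3, -0.2]
finger_gap: 59.7
```

```bash
python3 plan.py 608 28.5 10.5 90 5 10;python3 look.py side s17 228 235 40 8 608 28.5 8 42 608 28.5 20 17
```

```text
now [608.8  28.4  12. ] j [ 0.32  0.51 -0.55  1.75  0.31  0.97 -0.36] F [-0.2 -0.3 -0.2] gap 59.7 t 20.38
dist cm 0.17 rotvec [ 0.   -0.01 -0.08] rows 1
  {"dx":0.01,"dy":-0.08,"dz":0.15,"rx":0.0,"ry":-0.0,"rz":-0.1}
```

View pics/s17.png

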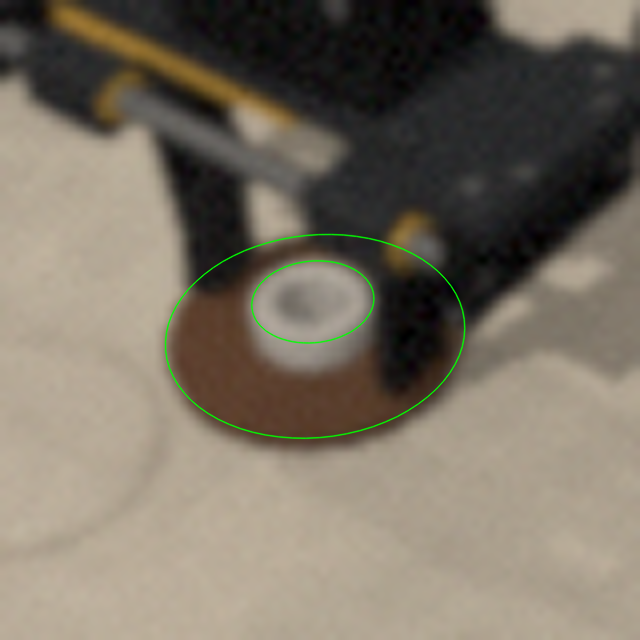

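Emit:
{"method": "apply_moves", "body": {"motion": [{"claw": 6.0,"dx": 0,"dy": -0.1,"dz": 0.1,"rx": 0,"ry": 0,"rz": 0},{"claw": 2.5,"dx": 0,"dy": 0,"dz": 0,"rx": 0,"ry": 0,"rz": 0},{"claw": 2.5,"dx": 0,"dy": 0,"dz": 0,"rx": 0,"ry": 0,"rz": 0},{"claw": 2.5,"dx": 0,"dy": 0,"dz": 0,"rx": 0,"ry": 0,"rz": 0},{"claw": 2.5,"dx": 0,"dy": 0,"dz": 0,"rx": 0,"ry": 0,"rz": 0}], "squeeze": 6}}

```text
clock: 21.05
tcp_pos: [608.1, 28.4, 11.4]
orientation: [0.708, 0.707, 0.0, 0.0]
wrist_force: [-0.0, 0.1, -1.1]
finger_gap: 32.9
```

```bash
python3 plan.py 608 28.5 10.5 90 5 10
```

```text
now [608.1  28.4  11.4] j [ 0.32  0.51 -0.55  1.76  0.31  0.97 -0.36] F [-0.   0.1 -1.1] gap 32.9 t 21.05
dist cm 0.09 rotvec [ 0.06 -0.   -0.08] rows 1
  {"dx":0.01,"dy":-0.01,"dz":0.09,"rx":0.1,"ry":-0.0,"rz":-0.1}
```

Emit:
{"method": "apply_moves", "body": {"motion": [{"claw": 2.0,"dx": 0,"dy": 0,"dz": 0,"rx": 0,"ry": 0,"rz": 0},{"claw": 2.0,"dx": 0,"dy": 0,"dz": -1.0,"rx": 0,"ry": 0,"rz": 0},{"claw": 2.0,"dx": 0,"dy": 0,"dz": -3.0,"rx": 0,"ry": 0,"rz": 0},{"claw": 2.0,"dx": 0,"dy": 0,"dz": -4.5,"rx": 0,"ry": 0,"rz": 0},{"claw": 2.0,"dx": 1.0,"dy": -1.0,"dz": -4.0,"rx": 0,"ry": 0,"rz": 0}], "squeeze": 50}}

```text
clock: 21.68
tcp_pos: [595.4, 37.4, 137.4]
orientation: [0.708, 0.706, -0.002, -0.003]
wrist_force: [1.1, -0.0, -0.9]
finger_gap: 32.1
```

```bash
python3 plan.py 466.7 155.3 130 90 4.5 10;python3 look.py side s18 228 205 45 8
```

```text
now [595.4  37.4 137.4] j [ 0.36  0.35 -0.61  1.67  0.21  1.19 -0.3 ] F [ 1.1 -0.  -0.9] gap 32.1 t 21.68
dist cm 17.47 rotvec [-0.39 -0.01 -0.14] rows 4
  {"dx":2.94,"dy":-3.22,"dz":0.21,"rx":-0.1,"ry":-0.0,"rz":-0.0}
  {"dx":2.94,"dy":-3.22,"dz":0.20,"rx":-0.1,"ry":-0.0,"rz":-0.0}
  {"dx":2.94,"dy":-3.22,"dz":0.20,"rx":-0.1,"ry":-0.0,"rz":-0.0}
  {"dx":2.95,"dy":-3.22,"dz":0.19,"rx":-0.1,"ry":-0.0,"rz":-0.0}
```

View pics/s18.png

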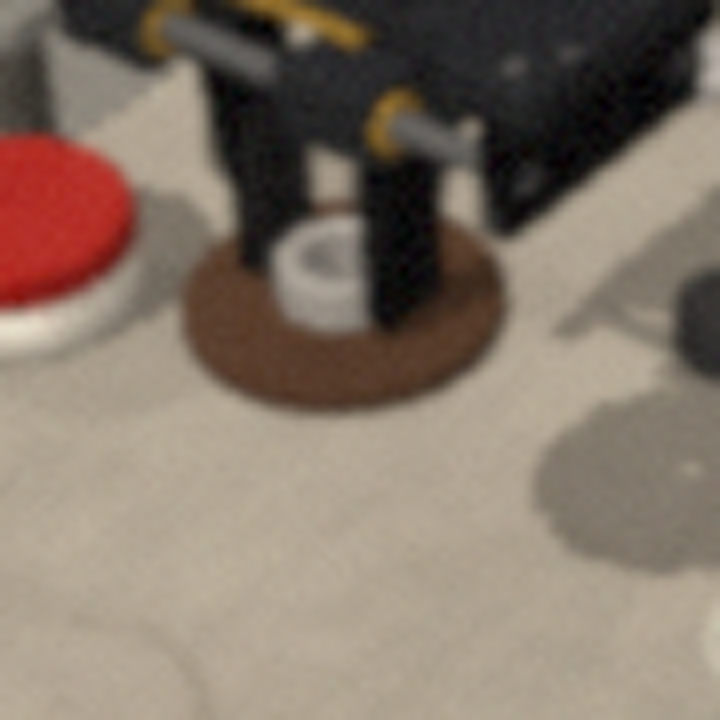

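Wheel is held level (underside = TCP − 11.4). Go over the arbor.

Emit:
{"method": "apply_moves", "body": {"motion": [{"claw": 2.0,"dx": 2.5,"dy": -2.8,"dz": 0.2,"rx": -0.1,"ry": 0,"rz": 0},{"claw": 2.0,"dx": 3.0,"dy": -3.2,"dz": 0.2,"rx": -0.1,"ry": 0,"rz": 0},{"claw": 2.0,"dx": 3.0,"dy": -3.2,"dz": 0.2,"rx": -0.1,"ry": 0,"rz": 0},{"claw": 2.0,"dx": 2.3,"dy": -2.6,"dz": 0.2,"rx": 0,"ry": 0,"rz": 0},{"claw": 2.0,"dx": 0.4,"dy": -0.5,"dz": 0.1,"rx": 0,"ry": 0,"rz": 0}]}}

```text
clock: 22.35
tcp_pos: [470.6, 156.4, 137.4]
orientation: [0.707, 0.707, 0.004, 0.004]
wrist_force: [0.4, -0.1, -3.0]
finger_gap: 32.1
```

```bash
python3 plan.py 466.7 155.3 100 90 4.5 10
```

```text
now [470.6 156.4 137.4] j [ 0.27  0.14 -0.72  1.92  0.11  1.11 -0.5 ] F [ 0.4 -0.1 -3. ] gap 32.1 t 22.35
dist cm 3.76 rotvec [ 0.61 -0.03  0.06] rows 1
  {"dx":-0.11,"dy":-0.43,"dz":3.74,"rx":0.6,"ry":-0.0,"rz":0.1}
```

Emit:
{"method": "apply_moves", "body": {"motion": [{"claw": 2.0,"dx": -0.1,"dy": -0.4,"dz": 0.8,"rx": 0.6,"ry": 0,"rz": 0.1},{"claw": 2.0,"dx": 0,"dy": 0,"dz": 1.0,"rx": 0,"ry": 0,"rz": 0},{"claw": 2.0,"dx": 0,"dy": 0,"dz": 0.8,"rx": 0,"ry": 0,"rz": 0},{"claw": 2.0,"dx": 0,"dy": 0,"dz": 0.8,"rx": 0,"ry": 0,"rz": 0},{"claw": 2.0,"dx": 0,"dy": 0,"dz": 0,"rx": 0,"ry": 0,"rz": 0}]}}

```text
clock: 22.98
tcp_pos: [467.9, 152.8, 100.4]
orientation: [0.709, 0.706, -0.0, -0.001]
wrist_force: [-0.1, -0.2, -1.3]
finger_gap: 31.9
```

```bash
python3 plan.py 466.7 155.3 85 90 4.5 10;python3 look.py side s19 236 270 45 8 466.7 155.3 72 3.5
python3 - <<'E'
import subprocess
from h import *
p=observe()['tcp_pos']; x,y,z=p
subprocess.run(['python3','ovl.py','side','s19','s19b','236','270','45','8']+[str(q) for c in [(x,y,z-3.4,42),(x,y,z+8.6,17),(x,y,z+8.6,10)] for q in c])
E
```

```text
now [467.9 152.8 100.4] j [ 0.26  0.19 -0.71  1.96  0.14  1.05 -0.52] F [-0.1 -0.2 -1.3] gap 31.9 t 22.98
dist cm 1.56 rotvec [-0.09 -0.01 -0.24] rows 1
  {"dx":0.24,"dy":-0.11,"dz":1.54,"rx":-0.1,"ry":-0.0,"rz":-0.2}
```

View pics/s19b.png

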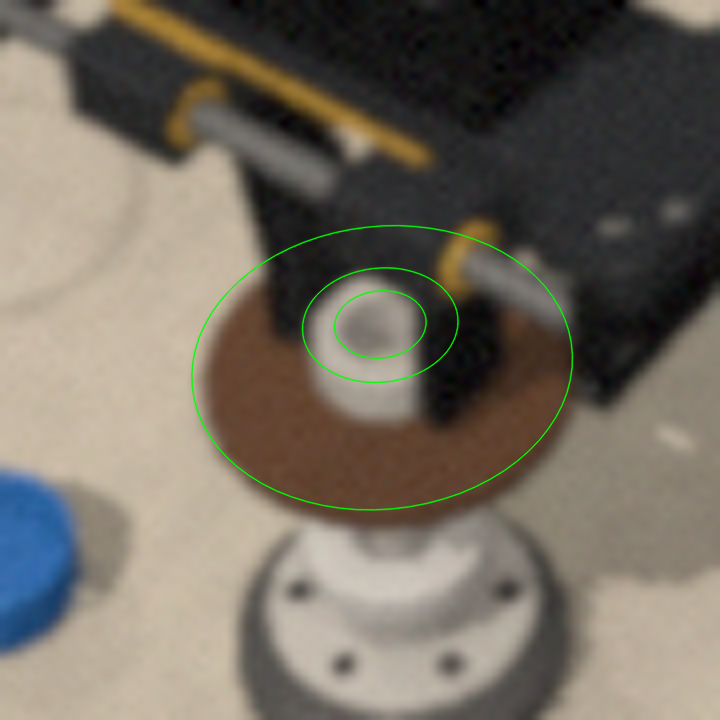

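Emit:
{"method": "apply_moves", "body": {"motion": [{"claw": 2.0,"dx": 0.3,"dy": -0.1,"dz": 0.3,"rx": -0.1,"ry": 0,"rz": -0.2},{"claw": 2.0,"dx": 0,"dy": 0,"dz": 0.4,"rx": 0,"ry": 0,"rz": 0},{"claw": 2.0,"dx": 0,"dy": 0,"dz": 0.3,"rx": 0,"ry": 0,"rz": 0},{"claw": 2.0,"dx": 0,"dy": 0,"dz": 0,"rx": 0,"ry": 0,"rz": 0},{"claw": 2.0,"dx": 0,"dy": 0,"dz": 0,"rx": 0,"ry": 0,"rz": 0}]}}

```text
clock: 23.65
tcp_pos: [467.6, 156.5, 90.8]
orientation: [0.707, 0.707, 0.001, 0.001]
wrist_force: [0.4, 0.4, -1.0]
finger_gap: 31.6
```

```bash
python3 plan.py 466.7 155.3 73 90 4.5 10
```

```text
now [467.6 156.5  90.8] j [ 0.25  0.2  -0.72  1.97  0.15  1.03 -0.54] F [ 0.4  0.4 -1. ] gap 31.6 t 23.65
dist cm 1.78 rotvec [ 0.12 -0.03 -0.01] rows 1
  {"dx":-0.12,"dy":-0.09,"dz":1.78,"rx":0.1,"ry":-0.0,"rz":-0.0}
```

Emit:
{"method": "apply_moves", "body": {"motion": [{"claw": 2.0,"dx": -0.1,"dy": -0.1,"dz": 0.4,"rx": 0.1,"ry": 0,"rz": 0},{"claw": 2.0,"dx": 0,"dy": 0,"dz": 0.4,"rx": 0,"ry": 0,"rz": 0},{"claw": 2.0,"dx": 0,"dy": 0,"dz": 0.4,"rx": 0,"ry": 0,"rz": 0},{"claw": 2.0,"dx": 0,"dy": 0,"dz": 0.4,"rx": 0,"ry": 0,"rz": 0},{"claw": 2.0,"dx": 0,"dy": 0,"dz": 0,"rx": 0,"ry": 0,"rz": 0}]}}

```text
clock: 24.28
tcp_pos: [466.4, 155.2, 73.5]
orientation: [0.707, 0.707, 0.0, -0.0]
wrist_force: [-0.3, 0.3, -1.6]
finger_gap: 31.7
```

```bash
python3 plan.py 466.7 155.3 55.4 90 4.5 10;python3 look.py side s20 238 275 40 8
```

```text
now [466.4 155.2  73.5] j [ 0.24  0.22 -0.71  1.99  0.17  0.99 -0.55] F [-0.3  0.3 -1.6] gap 31.7 t 24.27
dist cm 1.81 rotvec [ 0.01 -0.03 -0.02] rows 1
  {"dx":0.00,"dy":0.02,"dz":1.81,"rx":0.0,"ry":-0.0,"rz":-0.0}
```

View pics/s20.png

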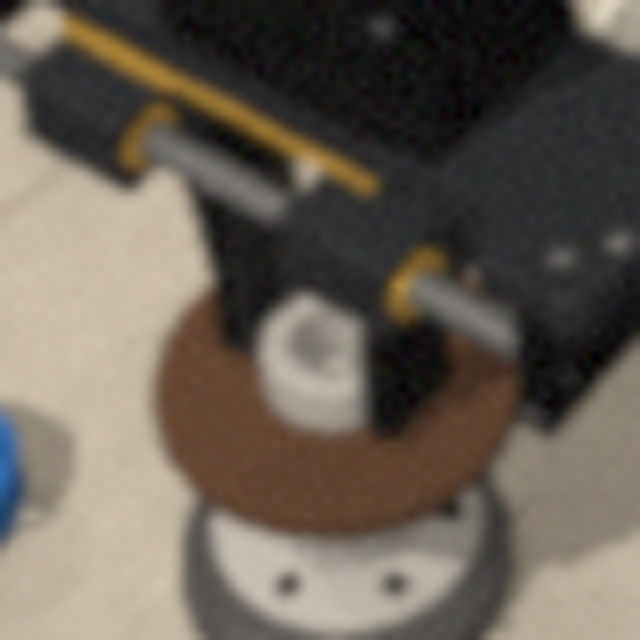

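Emit:
{"method": "apply_moves", "body": {"motion": [{"claw": 2.0,"dx": 0,"dy": 0,"dz": 0.6,"rx": 0,"ry": 0,"rz": 0},{"claw": 2.0,"dx": 0,"dy": 0,"dz": 0.6,"rx": 0,"ry": 0,"rz": 0},{"claw": 2.0,"dx": 0,"dy": 0,"dz": 0.4,"rx": 0,"ry": 0,"rz": 0},{"claw": 2.0,"dx": 0,"dy": 0,"dz": 0.1,"rx": 0,"ry": 0,"rz": 0},{"claw": 2.0,"dx": 0,"dy": 0,"dz": 0,"rx": 0,"ry": 0,"rz": 0}]}}

```text
clock: 24.95
tcp_pos: [466.6, 155.4, 55.5]
orientation: [0.707, 0.707, 0.0, -0.0]
wrist_force: [0.9, 1.0, -1.5]
finger_gap: 31.8
```

```bash
python3 plan.py 466.7 155.3 55.4 90 4.5 10
```

```text
now [466.6 155.4  55.5] j [ 0.23  0.25 -0.7   2.    0.19  0.96 -0.57] F [ 0.9  1.  -1.5] gap 31.8 t 24.95
dist cm 0.02 rotvec [ 0.02 -0.04 -0.02] rows 1
  {"dx":-0.01,"dy":0.01,"dz":0.01,"rx":0.0,"ry":-0.0,"rz":-0.0}
```

Emit:
{"method": "apply_moves", "body": {"motion": [{"claw": 2.0,"dx": 0,"dy": 0,"dz": 0.1,"rx": 0,"ry": 0,"rz": 0},{"claw": 5.0,"dx": 0,"dy": 0,"dz": 0,"rx": 0,"ry": 0,"rz": 0},{"claw": 5.0,"dx": 0,"dy": 0,"dz": 0,"rx": 0,"ry": 0,"rz": 0},{"claw": 5.0,"dx": 0,"dy": 0,"dz": 0,"rx": 0,"ry": 0,"rz": 0},{"claw": 5.0,"dx": 0,"dy": 0,"dz": -1.0,"rx": 0,"ry": 0,"rz": 0}]}}

```text
clock: 25.58
tcp_pos: [467.1, 155.6, 65.9]
orientation: [0.707, 0.707, 0.001, 0.0]
wrist_force: [-0.5, -0.6, -0.4]
finger_gap: 49.7
```

Emit:
{"method": "apply_moves", "body": {"motion": [{"claw": 5.0,"dx": 0,"dy": 0,"dz": -3.0,"rx": 0,"ry": 0,"rz": 0},{"claw": 6.0,"dx": 0,"dy": 0,"dz": -3.0,"rx": 0,"ry": 0,"rz": 0},{"claw": 6.0,"dx": -3.0,"dy": 1.2,"dz": -2.0,"rx": 0,"ry": 0,"rz": 0},{"claw": 6.0,"dx": -5.0,"dy": 2.0,"dz": 0,"rx": 0,"ry": 0,"rz": 0},{"claw": 6.0,"dx": -5.0,"dy": 2.0,"dz": 0,"rx": 0,"ry": 0,"rz": 0}]}}

```text
clock: 26.2
tcp_pos: [520.8, 27.9, 153.5]
orientation: [0.704, 0.711, 0.003, 0.002]
wrist_force: [-0.0, 0.1, -0.2]
finger_gap: 59.8
```

```bash
python3 plan.py 593.5 -138 90 90 4.5 10;python3 look.py side s21 238 275 40 8 466.7 155.3 52 42 466.7 155.3 64 17 466.7 155.3 64 10;python3 ovl.py side s21 s21b 275 200 40 8 593.5 -138 22 19
```

```text
now [520.8  27.9 153.5] j [ 0.43  0.17 -0.62  1.84  0.11  1.16 -0.21] F [-0.   0.1 -0.2] gap 59.8 t 26.2
dist cm 19.2 rotvec [ 0.38 -0.11  0.57] rows 5
  {"dx":-3.34,"dy":1.41,"dz":1.27,"rx":0.1,"ry":-0.0,"rz":0.1}
  {"dx":-3.33,"dy":1.42,"dz":1.27,"rx":0.1,"ry":-0.0,"rz":0.1}
  {"dx":-3.33,"dy":1.43,"dz":1.27,"rx":0.1,"ry":-0.0,"rz":0.1}
  {"dx":-3.33,"dy":1.44,"dz":1.27,"rx":0.1,"ry":-0.0,"rz":0.1}
  {"dx":-3.32,"dy":1.45,"dz":1.27,"rx":0.1,"ry":-0.0,"rz":0.1}
```

View pics/s21.png

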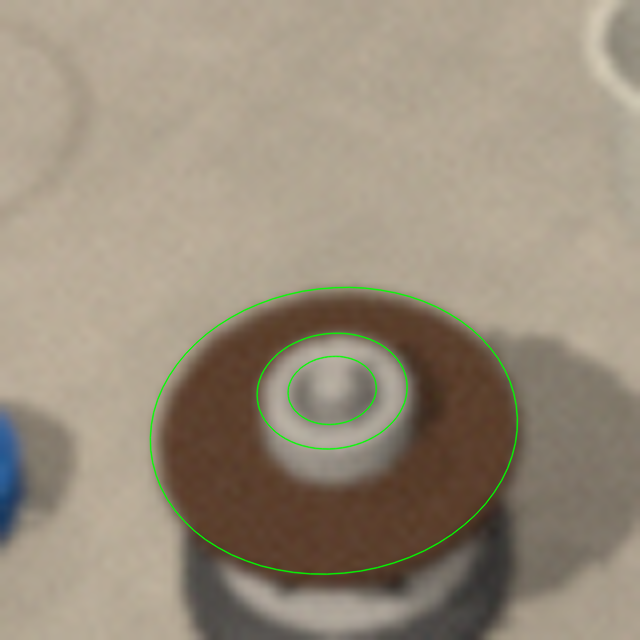

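View pics/s21b.png

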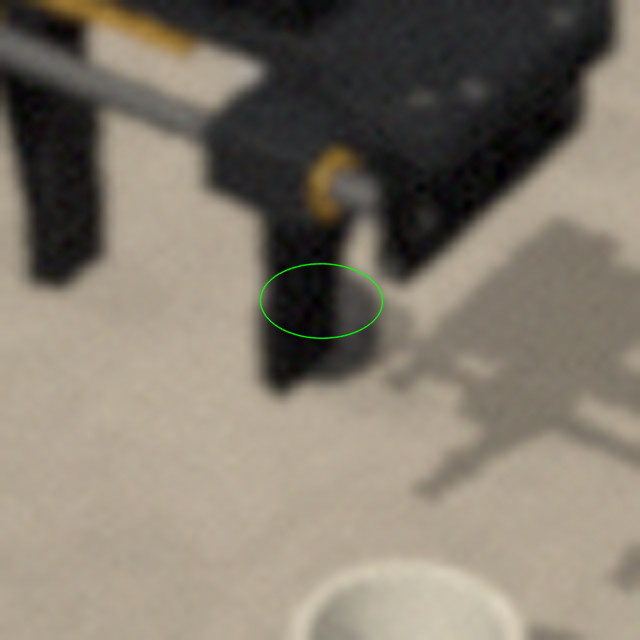

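Emit:
{"method": "apply_moves", "body": {"motion": [{"claw": 6.0,"dx": -3.5,"dy": 1.4,"dz": 0.7,"rx": 0.1,"ry": 0,"rz": 0.2},{"claw": 6.0,"dx": -4.0,"dy": 1.7,"dz": 1.0,"rx": 0.1,"ry": 0,"rz": 0.2},{"claw": 6.0,"dx": -4.0,"dy": 1.7,"dz": 1.2,"rx": 0.1,"ry": 0,"rz": 0.1},{"claw": 6.0,"dx": -3.0,"dy": 1.4,"dz": 1.5,"rx": 0,"ry": 0,"rz": 0},{"claw": 6.0,"dx": -0.7,"dy": 0.4,"dz": 1.0,"rx": 0,"ry": 0,"rz": 0}]}}

```text
clock: 26.88
tcp_pos: [592.5, -138.5, 102.9]
orientation: [0.711, 0.704, 0.002, 0.003]
wrist_force: [-0.7, -0.2, -0.2]
finger_gap: 60.1
```

```bash
python3 plan.py 593.5 -138 50 90 4.5 10;python3 look.py side s22 275 200 40 8 593.5 -138 22 19
```

```text
now [ 592.5 -138.5  102.9] j [ 0.56  0.38 -0.49  1.7   0.2   1.11 -0.  ] F [-0.7 -0.2 -0.2] gap 60.1 t 26.88
dist cm 5.29 rotvec [ 0.44  0.07 -0.56] rows 2
  {"dx":0.03,"dy":0.03,"dz":2.65,"rx":0.2,"ry":0.0,"rz":-0.3}
  {"dx":0.03,"dy":0.04,"dz":2.65,"rx":0.2,"ry":0.0,"rz":-0.3}
```

View pics/s22.png

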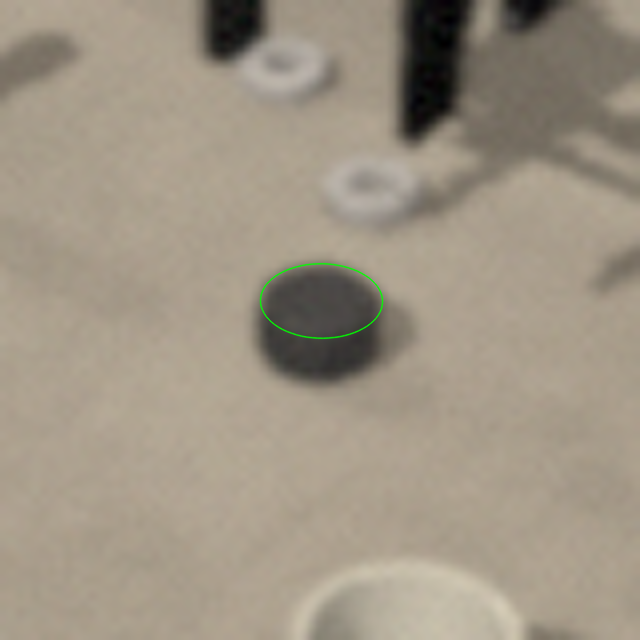

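Emit:
{"method": "apply_moves", "body": {"motion": [{"claw": 6.0,"dx": 0.1,"dy": 0,"dz": 1.5,"rx": 0.4,"ry": 0.1,"rz": -0.5},{"claw": 6.0,"dx": 0,"dy": 0,"dz": 1.8,"rx": 0,"ry": 0,"rz": 0},{"claw": 6.0,"dx": 0,"dy": 0,"dz": 1.5,"rx": 0,"ry": 0,"rz": 0},{"claw": 6.0,"dx": 0,"dy": 0,"dz": 1.0,"rx": 0,"ry": 0,"rz": 0},{"claw": 6.0,"dx": 0,"dy": 0,"dz": 0,"rx": 0,"ry": 0,"rz": 0}]}}

```text
clock: 27.55
tcp_pos: [591.4, -132.0, 40.3]
orientation: [0.705, 0.709, 0.0, -0.002]
wrist_force: [-0.1, -0.4, 0.9]
finger_gap: 60.2
```

```bash
python3 plan.py 593.5 -137.5 6 90 4.5 10
```

```text
now [ 591.4 -132.    40.3] j [ 0.54  0.45 -0.48  1.74  0.24  1.01 -0.03] F [-0.1 -0.4  0.9] gap 60.2 t 27.55
dist cm 3.48 rotvec [-0.08 -0.16  0.31] rows 1
  {"dx":-0.56,"dy":0.21,"dz":3.43,"rx":-0.1,"ry":-0.2,"rz":0.3}
```

Emit:
{"method": "apply_moves", "body": {"motion": [{"claw": 6.0,"dx": -0.5,"dy": 0.2,"dz": 0.4,"rx": -0.1,"ry": -0.1,"rz": 0.3},{"claw": 6.0,"dx": 0,"dy": 0,"dz": 0.8,"rx": 0,"ry": 0,"rz": 0},{"claw": 6.0,"dx": 0,"dy": 0,"dz": 0.6,"rx": 0,"ry": 0,"rz": 0},{"claw": 6.0,"dx": 0,"dy": 0,"dz": 0.3,"rx": 0,"ry": 0,"rz": 0},{"claw": 6.0,"dx": 0,"dy": 0,"dz": 0,"rx": 0,"ry": 0,"rz": 0}]}}

```text
clock: 28.18
tcp_pos: [594.4, -137.6, 18.9]
orientation: [0.707, 0.707, 0.001, 0.001]
wrist_force: [-0.4, -0.2, -0.1]
finger_gap: 60.1
```

```bash
python3 plan.py 593.5 -137.5 6 90 4.5 10
```

```text
now [ 594.4 -137.6   18.9] j [ 0.53  0.48 -0.47  1.75  0.26  0.97 -0.04] F [-0.4 -0.2 -0.1] gap 60.1 t 28.18
dist cm 1.29 rotvec [ 0.12 -0.03 -0.03] rows 1
  {"dx":0.01,"dy":-0.09,"dz":1.29,"rx":0.1,"ry":-0.0,"rz":-0.0}
```

Emit:
{"method": "apply_moves", "body": {"motion": [{"claw": 6.0,"dx": 0,"dy": -0.1,"dz": 0.6,"rx": 0.1,"ry": 0,"rz": 0},{"claw": 6.0,"dx": 0,"dy": 0,"dz": 0.6,"rx": 0,"ry": 0,"rz": 0},{"claw": 6.0,"dx": 0,"dy": 0,"dz": 0.1,"rx": 0,"ry": 0,"rz": 0},{"claw": 3.0,"dx": 0,"dy": 0,"dz": 0,"rx": 0,"ry": 0,"rz": 0},{"claw": 3.0,"dx": 0,"dy": 0,"dz": 0,"rx": 0,"ry": 0,"rz": 0}], "squeeze": 6}}

```text
clock: 28.8
tcp_pos: [593.5, -137.5, 5.2]
orientation: [0.707, 0.707, 0.0, 0.0]
wrist_force: [0.2, -0.1, 0.7]
finger_gap: 47.0
```

Emit:
{"method": "apply_moves", "body": {"motion": [{"claw": 3.0,"dx": 0,"dy": 0,"dz": 0,"rx": 0,"ry": 0,"rz": 0},{"claw": 3.0,"dx": 0,"dy": 0,"dz": 0,"rx": 0,"ry": 0,"rz": 0},{"claw": 3.0,"dx": 0,"dy": 0,"dz": 0,"rx": 0,"ry": 0,"rz": 0},{"claw": 3.0,"dx": 0,"dy": 0,"dz": 0,"rx": 0,"ry": 0,"rz": 0},{"claw": 3.0,"dx": 0,"dy": 0,"dz": 0,"rx": 0,"ry": 0,"rz": 0}], "squeeze": 10}}

```text
clock: 29.42
tcp_pos: [593.7, -137.6, 5.4]
orientation: [0.707, 0.707, 0.0, 0.0]
wrist_force: [-0.3, -0.3, -1.0]
finger_gap: 36.9
```

```bash
python3 plan.py 593.5 -137.5 6 90 4.5 10;python3 look.py side s23 275 200 40 8 593.5 -138 22 19
```

```text
now [ 593.7 -137.6    5.4] j [ 0.53  0.5  -0.46  1.76  0.27  0.95 -0.05] F [-0.3 -0.3 -1. ] gap 36.9 t 29.43
dist cm 0.06 rotvec [ 0.06 -0.02 -0.03] rows 1
  {"dx":0.01,"dy":-0.02,"dz":-0.06,"rx":0.1,"ry":-0.0,"rz":-0.0}
```

View pics/s23.png

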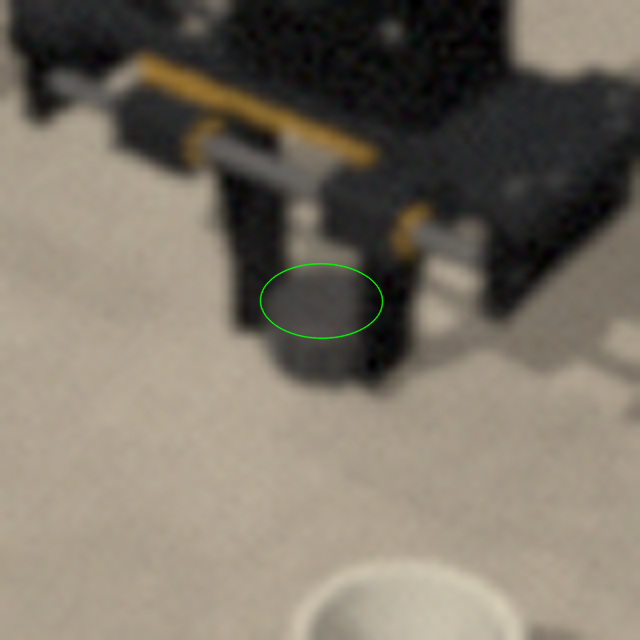

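Emit:
{"method": "apply_moves", "body": {"motion": [{"claw": 2.5,"dx": 0,"dy": 0,"dz": 0,"rx": 0,"ry": 0,"rz": 0},{"claw": 2.5,"dx": 0,"dy": 0,"dz": -1.0,"rx": 0,"ry": 0,"rz": 0},{"claw": 2.5,"dx": 0,"dy": 0,"dz": -3.0,"rx": 0,"ry": 0,"rz": 0},{"claw": 2.5,"dx": 0,"dy": 0,"dz": -4.5,"rx": 0,"ry": 0,"rz": 0},{"claw": 2.5,"dx": 2.0,"dy": -0.9,"dz": -4.0,"rx": 0,"ry": 0,"rz": 0}], "squeeze": 40}}

```text
clock: 30.1
tcp_pos: [582.4, -118.6, 132.1]
orientation: [0.708, 0.706, -0.001, -0.002]
wrist_force: [1.1, 0.2, -1.0]
finger_gap: 36.0
```

```bash
python3 plan.py 466.7 155.3 130 90 4.5 10
```

```text
now [ 582.4 -118.6  132.1] j [ 0.55  0.33 -0.51  1.69  0.17  1.17 -0.01] F [ 1.1  0.2 -1. ] gap 36.0 t 30.1
dist cm 29.74 rotvec [-0.28 -0.1  -0.15] rows 7
  {"dx":3.91,"dy":-1.66,"dz":0.05,"rx":-0.0,"ry":-0.0,"rz":-0.0}
  {"dx":3.91,"dy":-1.66,"dz":0.04,"rx":-0.0,"ry":-0.0,"rz":-0.0}
  {"dx":3.91,"dy":-1.66,"dz":0.04,"rx":-0.0,"ry":-0.0,"rz":-0.0}
  {"dx":3.91,"dy":-1.66,"dz":0.04,"rx":-0.0,"ry":-0.0,"rz":-0.0}
  {"dx":3.91,"dy":-1.66,"dz":0.04,"rx":-0.0,"ry":-0.0,"rz":-0.0}
  {"dx":3.91,"dy":-1.66,"dz":0.04,"rx":-0.0,"ry":-0.0,"rz":-0.0}
  {"dx":3.91,"dy":-1.65,"dz":0.03,"rx":-0.0,"ry":-0.0,"rz":-0.0}
```

Emit:
{"method": "apply_moves", "body": {"motion": [{"claw": 2.5,"dx": 3.9,"dy": -1.7,"dz": 0,"rx": -0.1,"ry": 0,"rz": 0},{"claw": 2.5,"dx": 3.9,"dy": -1.7,"dz": 0,"rx": -0.1,"ry": 0,"rz": 0},{"claw": 2.5,"dx": 3.9,"dy": -1.7,"dz": 0,"rx": 0,"ry": 0,"rz": 0},{"claw": 2.5,"dx": 3.9,"dy": -1.7,"dz": 0,"rx": 0,"ry": 0,"rz": 0},{"claw": 2.5,"dx": 3.9,"dy": -1.7,"dz": 0,"rx": 0,"ry": 0,"rz": 0}]}}

```text
clock: 30.72
tcp_pos: [498.9, 80.8, 140.1]
orientation: [0.709, 0.705, 0.003, 0.004]
wrist_force: [0.3, -0.3, -1.5]
finger_gap: 35.8
```

```bash
python3 plan.py 466.7 155.3 120 90 4.5 10
```

```text
now [498.9  80.8 140.1] j [ 0.36  0.15 -0.66  1.9   0.1   1.12 -0.34] F [ 0.3 -0.3 -1.5] gap 35.8 t 30.73
dist cm 8.37 rotvec [ 0.59  0.06 -0.35] rows 2
  {"dx":3.72,"dy":-1.64,"dz":0.99,"rx":0.3,"ry":0.0,"rz":-0.2}
  {"dx":3.72,"dy":-1.63,"dz":1.00,"rx":0.3,"ry":0.0,"rz":-0.2}
```

Emit:
{"method": "apply_moves", "body": {"motion": [{"claw": 2.5,"dx": 3.2,"dy": -1.3,"dz": 0.8,"rx": 0.3,"ry": 0,"rz": -0.2},{"claw": 2.5,"dx": 3.0,"dy": -1.3,"dz": 0.8,"rx": 0.3,"ry": 0,"rz": -0.1},{"claw": 2.5,"dx": 1.0,"dy": -0.5,"dz": 0.6,"rx": 0,"ry": 0,"rz": 0},{"claw": 2.5,"dx": 0,"dy": 0,"dz": 0.3,"rx": 0,"ry": 0,"rz": 0},{"claw": 2.5,"dx": 0,"dy": 0,"dz": 0,"rx": 0,"ry": 0,"rz": 0}]}}

```text
clock: 31.35
tcp_pos: [467.1, 156.8, 117.3]
orientation: [0.706, 0.708, 0.001, 0.002]
wrist_force: [0.2, -0.3, -0.9]
finger_gap: 35.8
```

```bash
python3 plan.py 466.7 155.3 90 90 4.5 10
```

```text
now [467.1 156.8 117.3] j [ 0.25  0.16 -0.72  1.94  0.12  1.08 -0.51] F [ 0.2 -0.3 -0.9] gap 35.8 t 31.35
dist cm 2.74 rotvec [0.25 0.13 0.22] rows 1
  {"dx":-0.14,"dy":-0.05,"dz":2.73,"rx":0.2,"ry":0.1,"rz":0.2}
```

Emit:
{"method": "apply_moves", "body": {"motion": [{"claw": 2.5,"dx": -0.1,"dy": 0,"dz": 0.7,"rx": 0.2,"ry": 0.1,"rz": 0.2},{"claw": 2.5,"dx": 0,"dy": 0,"dz": 0.7,"rx": 0,"ry": 0,"rz": 0},{"claw": 2.5,"dx": 0,"dy": 0,"dz": 0.7,"rx": 0,"ry": 0,"rz": 0},{"claw": 2.5,"dx": 0,"dy": 0,"dz": 0.5,"rx": 0,"ry": 0,"rz": 0},{"claw": 2.5,"dx": 0,"dy": 0,"dz": 0,"rx": 0,"ry": 0,"rz": 0}]}}

```text
clock: 31.98
tcp_pos: [468.1, 152.9, 89.2]
orientation: [0.709, 0.706, -0.0, 0.0]
wrist_force: [0.4, 0.4, -1.1]
finger_gap: 36.3
```

```bash
python3 plan.py 466.7 155.3 80 90 4.5 10;python3 look.py side s24 238 270 40 8
python3 - <<'E'
import subprocess
from h import *
p=observe()['tcp_pos']; x,y,z=p
subprocess.run(['python3','ovl.py','side','s24','s24b','238','270','40','8']+[str(q) for c in [(x,y,z+16.6,19),(x,y,z-5.4,19),(466.7,155.3,64,17)] for q in c])
E
```

```text
now [468.1 152.9  89.2] j [ 0.25  0.2  -0.71  1.97  0.15  1.03 -0.54] F [ 0.4  0.4 -1.1] gap 36.3 t 31.98
dist cm 0.96 rotvec [ 0.    0.05 -0.24] rows 1
  {"dx":0.24,"dy":-0.15,"dz":0.92,"rx":0.0,"ry":0.1,"rz":-0.2}
```

View pics/s24b.png

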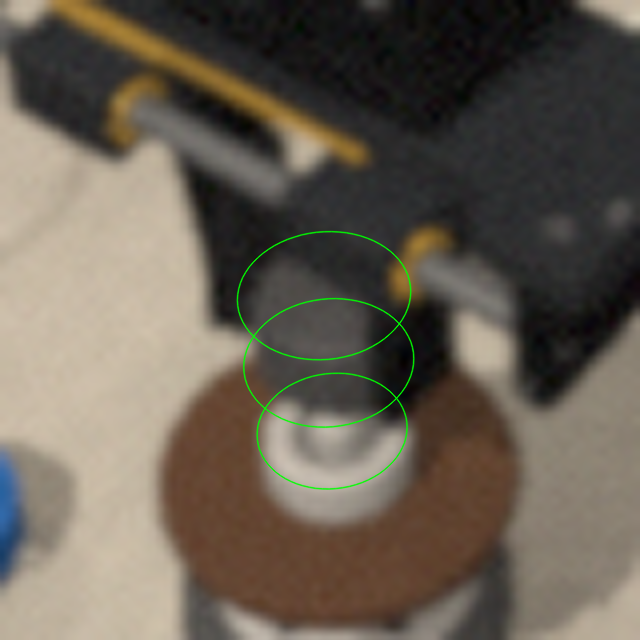

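```bash
python3 ovl.py side s24 a1 238 275 22 16; python3 ovl.py side s24 a2 238 275 22 16 467.1 152.9 83.8 19 467.1 152.9 105.8 19;python3 ovl.py side s24 a3 238 275 22 16 467.1 149.9 83.8 19 467.1 149.9 105.8 19; python3 -c "
import cv2
cv2.imwrite('pics/a.png',cv2.hconcat([cv2.resize(cv2.imread(f'pics/a{i}.png'),(266,266)) for i in (1,2,3)]))"
python3 ovl.py side s22 b1 275 200 22 12 592.5 -136 0 19 592.5 -136 22 19;python3 ovl.py side s22 b2 275 200 22 12 592.5 -138 0 19 592.5 -138 22 19; python3 ovl.py side s22 b3 275 200 22 12 592.5 -140 0 19 592.5 -140 22 19;  python3 -c "
import cv2
cv2.imwrite('pics/b.png',cv2.vconcat([cv2.imread('pics/a.png'),cv2.hconcat([cv2.resize(cv2.imread(f'pics/b{i}.png'),(266,266)) for i in (1,2,3)])]))"
```

```text
(no output)
```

View pics/b.png

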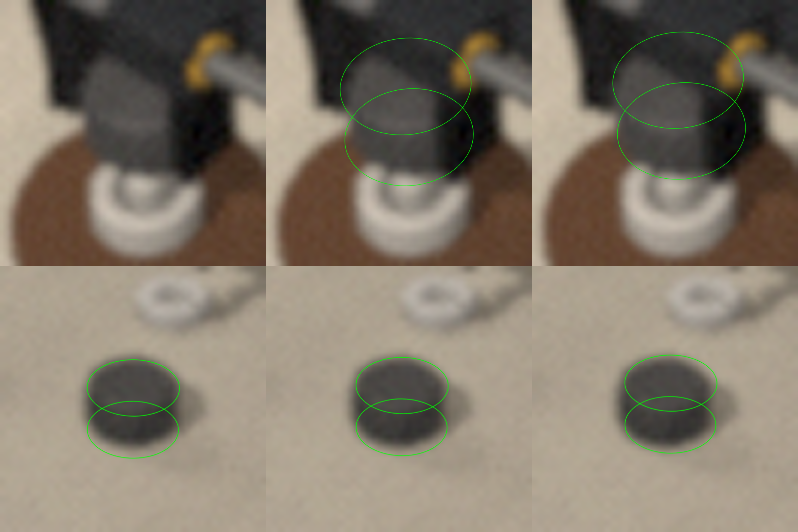

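Emit:
{"method": "apply_moves", "body": {"motion": [{"claw": 2.5,"dx": 0.5,"dy": -0.1,"dz": 0.1,"rx": 0,"ry": 0,"rz": -0.2},{"claw": 2.5,"dx": 0,"dy": 0,"dz": 0.2,"rx": 0,"ry": 0,"rz": 0},{"claw": 2.5,"dx": 0,"dy": 0,"dz": 0.2,"rx": 0,"ry": 0,"rz": 0},{"claw": 2.5,"dx": 0,"dy": 0,"dz": 0,"rx": 0,"ry": 0,"rz": 0},{"claw": 2.5,"dx": 0,"dy": 0,"dz": 0,"rx": 0,"ry": 0,"rz": 0}]}}

```text
clock: 32.65
tcp_pos: [467.5, 158.8, 84.7]
orientation: [0.707, 0.707, 0.0, 0.001]
wrist_force: [-0.2, 0.2, -1.2]
finger_gap: 35.8
```

```bash
python3 plan.py 466.7 158 80 90 4.5 10;python3 look.py side s25 238 272 24 14;python3 look.py top t25 169 238 45 8
python3 - <<'E'
import subprocess
from h import *
p=observe()['tcp_pos']; x,y,z=p; y-=3
subprocess.run(['python3','ovl.py','side','s25','s25b','238','272','24','14']+[str(q) for c in [(x,y,z+16.6,19),(x,y,z-5.4,19),(466.7,155.3,64,17)] for q in c])
a=cv2.imread('pics/s25.png');b=cv2.imread('pics/s25b.png');cv2.imwrite('pics/s25c.png',cv2.resize(cv2.hconcat([a,b]),(798,399)))
E
```

```text
now [467.5 158.8  84.7] j [ 0.24  0.21 -0.71  1.97  0.16  1.02 -0.55] F [-0.2  0.2 -1.2] gap 35.8 t 32.65
dist cm 0.48 rotvec [0.08 0.04 0.01] rows 1
  {"dx":-0.08,"dy":-0.08,"dz":0.47,"rx":0.1,"ry":0.0,"rz":0.0}
```

View pics/s25c.png

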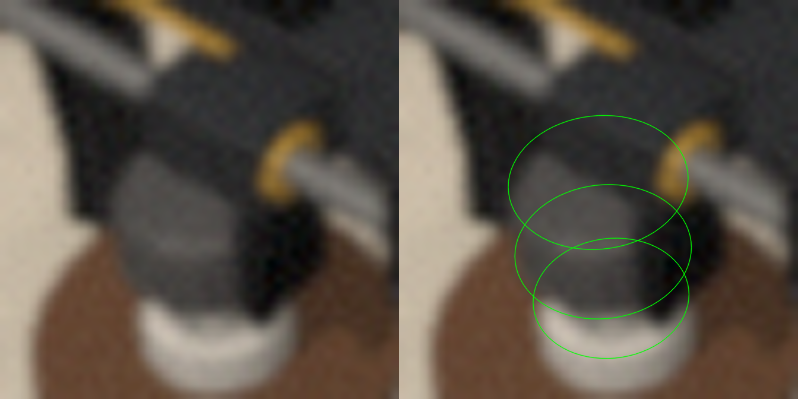

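View pics/t25.png

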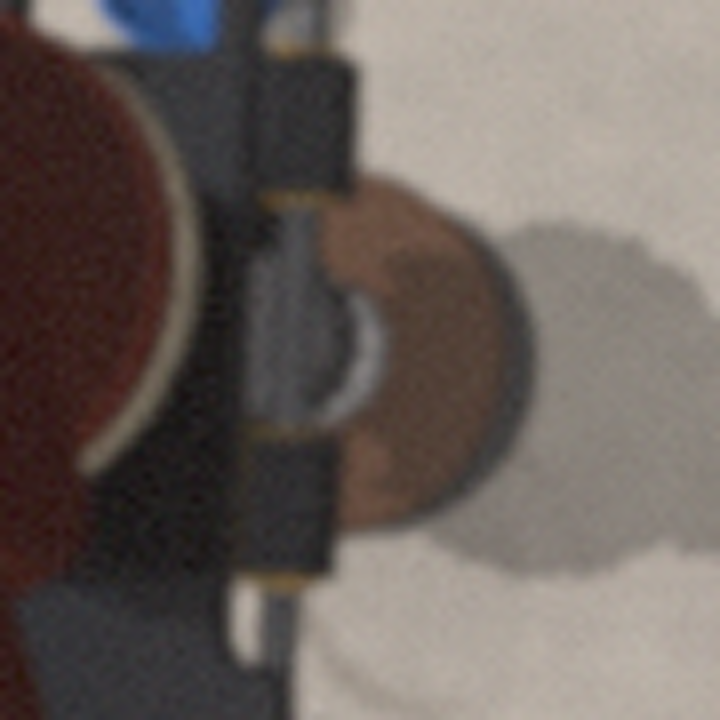

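Emit:
{"method": "apply_moves", "body": {"motion": [{"claw": 2.5,"dx": 0,"dy": -0.1,"dz": 0.4,"rx": 0.1,"ry": 0,"rz": 0},{"claw": 2.5,"dx": 0,"dy": 0,"dz": 0.3,"rx": 0,"ry": 0,"rz": 0},{"claw": 2.5,"dx": 0,"dy": 0,"dz": 0.2,"rx": 0,"ry": 0,"rz": 0},{"claw": 2.5,"dx": 0,"dy": 0,"dz": 0,"rx": 0,"ry": 0,"rz": 0},{"claw": 2.5,"dx": 0,"dy": 0,"dz": 0,"rx": 0,"ry": 0,"rz": 0}]}}

```text
clock: 33.38
tcp_pos: [466.4, 158.7, 74.9]
orientation: [0.707, 0.707, -0.001, 0.0]
wrist_force: [0.5, -0.1, -1.9]
finger_gap: 35.7
```

```bash
python3 plan.py 466.7 158 69.4 90 4.5 10
```

```text
now [466.4 158.7  74.9] j [ 0.23  0.22 -0.71  1.98  0.17  1.   -0.56] F [ 0.5 -0.1 -1.9] gap 35.7 t 33.38
dist cm 0.56 rotvec [-0.04  0.04 -0.  ] rows 1
  {"dx":-0.07,"dy":0.03,"dz":0.55,"rx":-0.0,"ry":0.0,"rz":-0.0}
```

Underside ≈ 69.5 mm, below the tip, no contact force: engaged. Last 5 mm.

Emit:
{"method": "apply_moves", "body": {"motion": [{"claw": 2.5,"dx": 0,"dy": 0,"dz": 0.2,"rx": 0,"ry": 0,"rz": 0},{"claw": 2.5,"dx": 0,"dy": 0,"dz": 0.2,"rx": 0,"ry": 0,"rz": 0},{"claw": 2.5,"dx": 0,"dy": 0,"dz": 0.1,"rx": 0,"ry": 0,"rz": 0},{"claw": 2.5,"dx": 0,"dy": 0,"dz": 0,"rx": 0,"ry": 0,"rz": 0},{"claw": 2.5,"dx": 0,"dy": 0,"dz": 0,"rx": 0,"ry": 0,"rz": 0}]}}

```text
clock: 34.0
tcp_pos: [466.5, 158.7, 69.7]
orientation: [0.707, 0.707, -0.0, 0.0]
wrist_force: [-0.2, 0.7, -1.5]
finger_gap: 36.2
```

```bash
python3 plan.py 466.7 158 69.4 90 4.5 10;python3 look.py side s26 238 272 24 14
```

```text
now [466.5 158.7  69.7] j [ 0.23  0.23 -0.71  1.99  0.18  0.99 -0.57] F [-0.2  0.7 -1.5] gap 36.2 t 34.0
dist cm 0.08 rotvec [-0.03  0.04 -0.  ] rows 1
  {"dx":-0.07,"dy":0.02,"dz":0.03,"rx":-0.0,"ry":0.0,"rz":-0.0}
```

View pics/s26.png

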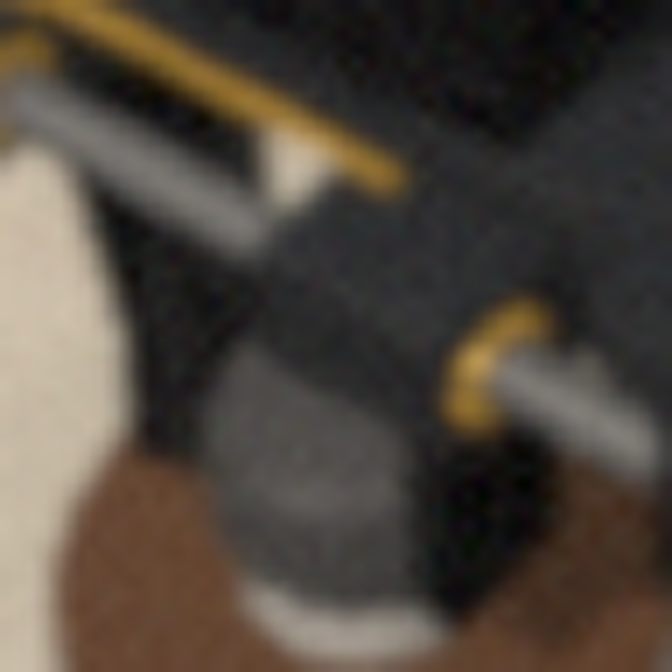

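Down on the hub. Release and withdraw.

Emit:
{"method": "apply_moves", "body": {"motion": [{"claw": 2.5,"dx": 0,"dy": 0,"dz": 0.1,"rx": 0,"ry": 0,"rz": 0},{"claw": 2.5,"dx": 0,"dy": 0,"dz": 0,"rx": 0,"ry": 0,"rz": 0},{"claw": 5.5,"dx": 0,"dy": 0,"dz": 0,"rx": 0,"ry": 0,"rz": 0},{"claw": 5.5,"dx": 0,"dy": 0,"dz": 0,"rx": 0,"ry": 0,"rz": 0},{"claw": 5.5,"dx": 0,"dy": 0,"dz": 0,"rx": 0,"ry": 0,"rz": 0}]}}

```text
clock: 34.67
tcp_pos: [467.0, 159.0, 69.5]
orientation: [0.707, 0.707, 0.0, 0.0]
wrist_force: [0.2, 0.4, 0.1]
finger_gap: 53.0
```

Emit:
{"method": "apply_moves", "body": {"motion": [{"claw": 5.5,"dx": 0,"dy": 0,"dz": -1.0,"rx": 0,"ry": 0,"rz": 0},{"claw": 5.5,"dx": 0,"dy": 0,"dz": -3.0,"rx": 0,"ry": 0,"rz": 0},{"claw": 6.0,"dx": 0,"dy": 0,"dz": -4.0,"rx": 0,"ry": 0,"rz": 0},{"claw": 6.0,"dx": -3.0,"dy": 1.0,"dz": -2.0,"rx": 0,"ry": 0,"rz": 0},{"claw": 6.0,"dx": -5.0,"dy": 2.0,"dz": 0,"rx": 0,"ry": 0,"rz": 0}]}}

```text
clock: 35.3
tcp_pos: [497.0, 82.1, 175.9]
orientation: [0.704, 0.71, 0.001, 0.001]
wrist_force: [1.0, -0.1, -0.2]
finger_gap: 59.9
```

Emit:
{"method": "apply_moves", "body": {"motion": [{"claw": 6.0,"dx": -5.0,"dy": 2.0,"dz": 0,"rx": 0,"ry": 0,"rz": 0},{"claw": 6.0,"dx": -5.0,"dy": 1.5,"dz": 0,"rx": 0,"ry": 0,"rz": 0},{"claw": 6.0,"dx": -3.0,"dy": 0,"dz": 0,"rx": 0,"ry": 0,"rz": 0},{"claw": 6.0,"dx": 0,"dy": 0,"dz": 0,"rx": 0,"ry": 0,"rz": 0},{"claw": 6.0,"dx": 0,"dy": 0,"dz": 0,"rx": 0,"ry": 0,"rz": 0}]}}

```text
clock: 35.92
tcp_pos: [535.7, -54.8, 180.2]
orientation: [0.705, 0.709, 0.003, 0.003]
wrist_force: [-0.7, 1.2, 0.3]
finger_gap: 59.8
```

```bash
python3 plan.py 466.7 158 69.4 90 4.5 1;python3 look.py side s27 238 272 35 10 466.7 155.3 52 42 466.7 155.3 86 19 466.7 155.3 64 19; python3 look.py top t27 169 238 35 10 466 155 52 42 466 155 86 19;python3 ovl.py side s27 s27r 238 272 35 10;python3 -c "
import cv2
r=lambda n:cv2.resize(cv2.imread(f'pics/{n}.png'),(266,266),interpolation=cv2.INTER_AREA)
cv2.imwrite('pics/fin.png',cv2.hconcat([r('s27r'),r('s27'),r('t27')]))"
```

```text
now [535.7 -54.8 180.2] j [ 0.52  0.17 -0.55  1.78  0.1   1.21 -0.05] F [-0.7  1.2  0.3] gap 59.8 t 35.92
dist cm 24.97 rotvec [ 0.46 -0.02  0.27] rows 6Traceback (most recent call last):
  File "plan.py", line 17, in <module>
    a=list(map(float,sys.argv[1:])); plan(*a)
                                     ~~~~^^^^
  File "plan.py", line 11, in plan
    for i in range(min(n,nmax)):
             ~~~~~^^^^^^^^^^^^^
TypeError: 'float' object cannot be interpreted as an integer
```

View pics/fin.png

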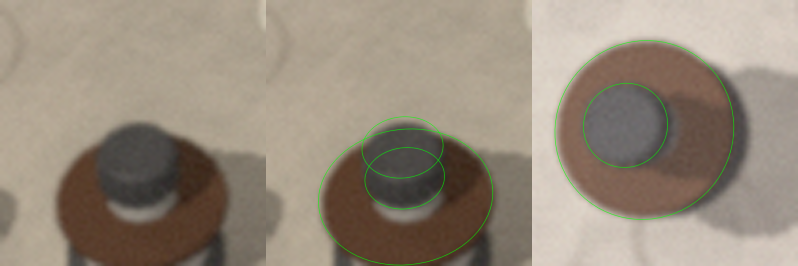

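View pics/s27_raw.png

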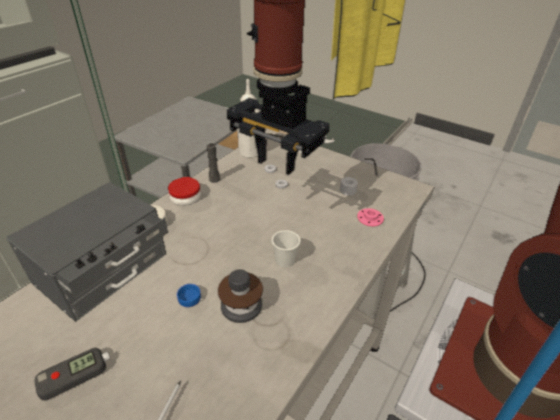

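```bash
python3 -c "
from workcell import *
print(close_job())"
```

```text
the job is handed in; nothing more can be done
None
```

The wheel stack is built on the arbor in the order you asked: flange, largest short spacer sleeve, grinding wheel, cap nut. The job was handed in at about 36 s of the 112 s allowed.

- **Seating:** Each part was released within about half a millimetre of its computed resting height. The readings I took during the placings showed no more than about 3 N on the wrist. The last side and top pictures show the stack level, with the nut sitting down on the wheel's hub.
- **Other parts:** The tall sleeve stands where it was. The pink flange and the two smaller rings were not touched.
- **Disagreements:** The two cameras differed by about 2–4 mm on positions. The nut was also gripped about 3 mm off centre. I saw this before placing it, moved the arm over by that much, and the nut went on without contact.
- **Not checked:** I took no further picture after handing in, and the hand-in reports no verdict.

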